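Open the bypass door of a drying cabinet and lean a glass plate on its rack

TASK

Put the rinsed glass plate into the bench drying cabinet. Slide the cabinet's right-hand glass door (right as the robot sees it) gently behind its left-hand neighbour until it is fully home against its stop, leaving the left-hand door shut. Then lift the plate out of the blue stand and lean it on the rack in the opened bay, roughly centred, its foot on the rubber strip and its back flat against the rack's uprights; set it down rather than let it drop, leave it leaning there on its own and do not disturb the bottle, beaker or dishes.

Things in the scene. Friction and masses are not known exactly. Their poses are not given: they have to be found in the camera images.
- cabinet: White drying cabinet fixed to the bench, 270 deep (x) by 440 wide (y), 120 high in front, 220 at the rear. Origin: centre of underside; x to its rear (away from the robot), y left, z up. Two framed glass doors slide along y on a double track in its front, which slopes up 20 degrees to the rear. The right door's outer face passes through (0,0,150); track lips and side frames stand 21 proud of it. Floor 12 up.
- door_right (a joint): Right-hand (inner, lower) door: 0 shut, grows to 0.185 m at its end stop as it slides left (+y) beneath the left door; 20 mm of it then still show. Starts 0 to 30 mm ajar. Takes about 3 N, stays where left. 215 mm wide (y), 262 up the slope, 12 thick; only slides.
- door_right_cup (a point): Centre of the floor of the right door's flush finger cup (black floor) in its right-hand stile: 48 mm wide (y), 84 long (x), 9 deep. Moves with the door; axes: x up the slope, y to the cabinet's left, z square out of the door. A finger in the cup can drag the door only until the finger meets the left door's edge; from there push the door home by its own right-hand edge.
- door_right_edge (a point): Middle of the right door's right-hand edge, at its outer face; axes as the cup's; the edge looks along -y and is 12 mm thick. The cup's centre is 29 mm from it (+y). With the door part open the bay is free on the -y side, down to the rack, so a finger can reach in and push this edge.
- door_left (a joint): Left-hand (outer, upper) door: 0 shut (its start, against its stop), grows to 0.185 m as it slides right. Takes about 3 N; must stay shut.
- door_left_inner (a point): Middle of the left door's right-hand edge, on its outer face, which lies 16 mm (square to the slope) above the right door's; axes as the cup's. At the cabinet's y = -5 mm when shut.
- rack: Steel rack fixed in the cabinet's right bay. Origin: where the middle of a leaning plate's rear bottom edge belongs, on top of the level rubber strip (150 mm wide, from 15 mm behind to 31 mm before it). z up the uprights, which lean 15 degrees from vertical, tops to the rear; y as the cabinet's; x to the rear. Two uprights, 8 mm thick, 65 long, at y = -32 and +32, touch the plane x = 0 from behind.
- plate: Greenish glass plate with frosted edges, 100 mm wide (y), 110 tall (z), 8 thick (x), about 0.22 kg. Origin: centre of its bottom face. Starts upright in the stand. On the rack its origin belongs at (-4, 0, 0) mm in the rack's frame, axes parallel to the rack's (either face to the rear).
- stand: Blue slotted draining stand fixed to the bench, 78 by 140 mm, 33 high, three slots along its y; the plate stands 25 mm deep in the middle one, 11 mm wide, its floor 8 mm up. Origin: centre of underside. Its yaw is the plate's at the start.
- wash_bottle: Bystander: white wash bottle, blue cap and spout, 68 mm diameter, 200 tall; origin: centre of underside.
- beaker: Bystander: clear beaker, 70 mm diameter, 90 tall; origin: centre of underside.
- petri_stack: Bystander: three closed dishes, 92 mm diameter, 45 tall together; origin: centre of underside.
Things that resemble listed ones, but are neither listed nor needed, are in the scene too. Leave any green or purple look-alike of the plate alone.

How it is judged:
By the outcome, as a careful person would: the job done as asked, in the order asked, and still so for the second after the job is handed in, with the robot touching nothing.
It also fails if it takes over 61 s, if anything falls off the work surface, if the arm or the gripper's body presses on something with over 40 N, if the wrist force passes 120 N, or if a joint passes its speed limit or range.

ROBOT

A 6-joint arm with a two-finger parallel gripper is mounted at the origin on the work surface. World frame = base frame: x ahead of the robot, y to its left, z up, the work surface at z = 0. Lengths are in mm, angles in rad, forces in N, time in s.
With the tool pointing down it reaches from about 350 to 775 mm from the base axis. Payload 7.3 kg.
Tool frame: the origin (TCP) lies at the very end of the fingers, on their centre line; the grasp point (between the pads) lies 19 mm behind it (bot.grasp_offset is the distance from the TCP to the grasp point, in mm); z points along the fingers, y is the direction in which the jaws open and shut (so a half turn about z gives the same grasp; the last joint's range is limited). The gripper opens to 92 mm and grips with 3 to 60 N. Pads are 19 mm wide; open, the fingers measure 130 mm over their backs; the gripper's body (75 mm by 190 mm) begins 47 mm behind the grasp point.
Start: joints at [1.009, 0.342, 1.524, -0, 1.275, -0.146], TCP at [212.049, 480.296, 187.941] pointing down, gripper open.
Joint ranges: [-2.53, 2.53], [-0.77, 2.02], [0.04, 2.7], [-1, 4.14], [0.28, 2.66], [-3.11, 3.11]. Speed limits (rad/s): [2.57, 2.57, 3.14, 3.14, 3.14, 3.14].

INTERFACE

Orientations are given as [roll, pitch, yaw] about the fixed x, y, z axes, in that order (R = Rz(yaw) Ry(pitch) Rx(roll)).
In Python, from plant import bot gives the robot as it stands.
- The arm moves only by the tool servo_tool, never from a script. Its arguments are lists of equal length, an entry for each row: "angular": the turn, a rotation vector about the world's x, y, z in degrees, a list of three; "slide": the shift along the world's x, y, z in mm, a list of three; "grip": the opening, from -1 (shut) to 1 (fully open), so that 0 is half open. In form: {"angular": [[ax, ay, az], ...], "slide": [[dx, dy, dz], ...], "grip": [grip, ...]}. A call has 1 to 10 rows; each row is the pose to reach, as a shift and turn from the pose commanded when the call began; what a row does not reach only later rows make up. A row lasts 1/12 s, in which the tool goes at most 41.7 mm and 7.16 degrees, less where a joint would pass 70% of its speed; a pose out of reach is approached as far as the arm can. A call with a gripper value outside its range is refused whole. The fingers move at their own pace and stop on an object; the grip force is fixed at half the most. Time passes only in rows, so rows that repeat a pose let the fingers close. It gives the time, the measured TCP pose, the force and the opening at its end, in the units of the state.
- bot.get_obs(): the state, without advancing time (a new reading comes with each control period).
- bot.capture(name): name is "scene" or "top" or "wrist"; returns a dict with "img" (480x640x3 uint8, blue, green, red), "range_z" (480x640 float32, mm along the optical axis (not along the pixel's ray), 0 where there is no reading), "fov_y" (degrees; the focal length in pixels is half the picture's height over the tangent of half this angle, whatever the lens; pixels are square), "cx", "cy" (the principal point, pixels), "R" (3x3) and "t" (3): a world point X has camera coordinates R X + t; the wrist camera has in their place "T_tool_cam" (4x4, takes a point from camera to tool coordinates, whose origin is the TCP and whose axes are the flange's). Camera axes: x right, y down, z forward; pixel columns grow to the right and rows downward; lengths in mm; the calibration is good to about 2 mm. The wrist camera is an equidistant fisheye: a pixel r from the principal point sees the ray r / f radians off the axis. A picture is of the moment at which its call begins: read the wrist's pose just before it.
- bot.close_job(): hands the job in, once; it reports no verdict.
The state is a dict: "time": time; "joint_positions": joint angles; "dq": joint speeds; "tau": joint torques, N m; "tool_pos": TCP position; "tcp_rot": TCP orientation; "contact_force": force on the tool from outside, world axes, zero at the start; "moment": the same for the moment, N m; "grip_width": finger opening in mm.
Only numpy, scipy, OpenCV 4.12 (cv2) and the standard library are available. Lean on these libraries where they do the work, as an engineer would, in place of code of your own. Each camera call takes 0.05 s, during which the arm holds its last target.

## Working session

There is one attempt and no reset: what is moved stays moved. The work goes in short steps, Python scripts to look and compute and a tool call to move; the robot and the scene stay as the last step left them, time stands still between calls to the robot, and variables do not carry over. Pictures are saved under pics/ and viewed, and the job is handed in when it is done.

Besides the shell and the picture viewer there is one more tool, called after "Call:" by a JSON object that holds its "op" and its "data". servo_tool: Moves the arm, as the interface text tells. Its arguments: {"type":"object","properties":{"angular":{"type":"array","items":{"type":"array","items":{"type":"number"}}},"slide":{"type":"array","items":{"type":"array","items":{"type":"number"}}},"grip":{"type":"array","items":{"type":"number"}}},"required":["angular","slide","grip"]}

```bash
ls; mkdir -p pics
cat > h.py <<'E'
import numpy as np, cv2
from scipy.spatial.transform import Rotation as Ro
from plant import bot
def foc(c): return 240/np.tan(np.radians(c["fov_y"])/2)
def save(name):
    c=bot.capture(name); np.savez(f'{name}.npz',**{k:v for k,v in c.items()}); return c
def load(name): return dict(np.load(f'{name}.npz'))
def pt(c,u,v,d=None):
    f=foc(c)
    if d is None: d=np.median(c["range_z"][v-1:v+2,u-1:u+2])
    X=np.array([(u-c["cx"])*d/f,(v-c["cy"])*d/f,d]); return c["R"].T@(X-c["t"])
def proj(c,X):
    f=foc(c); p=c["R"]@np.asarray(X,float)+c["t"]; return p[:2]/p[2]*f+[c["cx"],c["cy"]]
E
python3 - <<'E'
from h import *
print(bot.get_obs())
for n in("scene","top"):
    c=save(n); cv2.imwrite(f'pics/{n}0.png',c["img"]); print(n,c["fov_y"],c["cx"],c["cy"],-c["R"].T@c["t"],c["R"].tolist())
E
```

```text
pics
{'time': 0.0, 'joint_positions': array([ 1.00897471e+00,  3.42706784e-01,  1.52504766e+00, -3.39634631e-05,
        1.27539068e+00, -1.46008301e-01]), 'dq': array([ 0.00152016,  0.00060085, -0.00040942,  0.00090926, -0.00040736,
        0.0010455 ]), 'tau': array([ 2.46312266e-03, -4.31246459e+01, -2.44220459e+01,  7.19482871e-02,
        5.60056453e-02, -1.42883441e-04]), 'tool_pos': array([211.80087177, 479.85502133, 187.24258922]), 'tcp_rot': array([-3.14005198e+00, -1.93737698e-04,  2.72578910e+00]), 'contact_force': array([-0.40180408,  0.86354069, -0.28139688]), 'moment': array([-0.00147501, -0.04362425, -0.03125248]), 'grip_width': 91.90545770928709}
scene 47.33543911544693 322.84023023131846 233.56386961533343 [1381.88524497  -47.60139053 1163.16048731] [[0.011016552304895325, 0.999825625357364, -0.015078277556454132], [0.7909783103676448, -0.017938572499278643, -0.6115811639877682], [-0.6117450025159659, -0.005189074623098524, -0.791038005029655]]
top 47.17114789667664 319.81886852181924 233.99730896372907 [ 343.78248445  -73.78369675 1453.95803846] [[0.016356696191066764, -0.9998566267071627, -0.0043800136400231225], [-0.9859941581489094, -0.01540243898315803, -0.16606710983693843], [0.16597583735573324, 0.007034977124606643, -0.9861047259347859]]
```

View pics/top0.png

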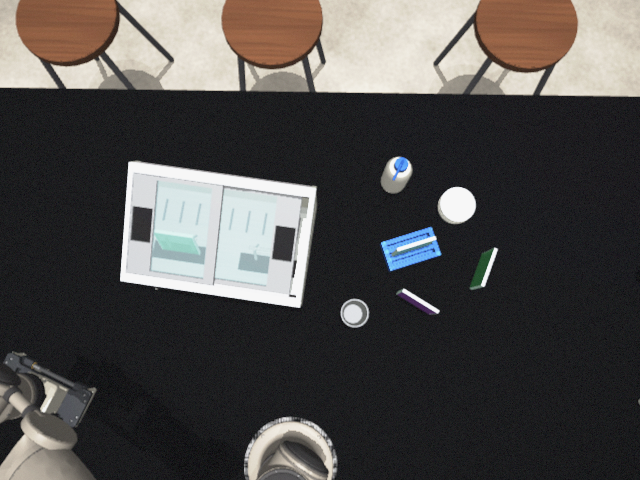

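View pics/scene0.png

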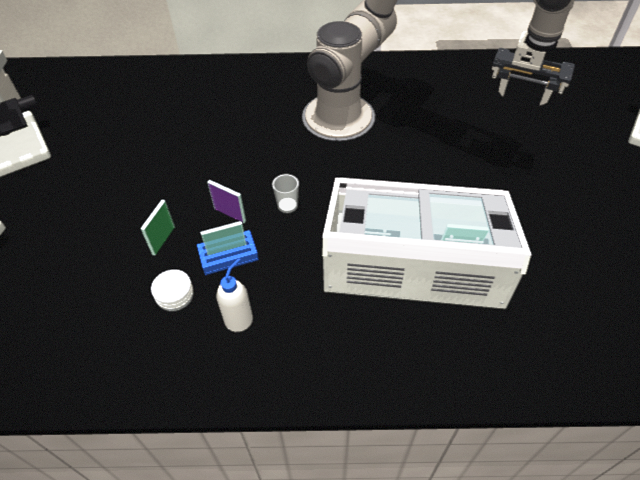

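Run:
```python
from h import *
c=load("top"); im=c["img"]
cv2.imwrite('pics/t_cab.png',cv2.resize(im[150:315,110:330],None,fx=3.6,fy=3.6,interpolation=cv2.INTER_CUBIC))
cv2.imwrite('pics/t_st.png',cv2.resize(im[145:335,335:510],None,fx=3.1,fy=3.1,interpolation=cv2.INTER_CUBIC))
c=load("scene"); im=c["img"]
cv2.imwrite('pics/s_cab.png',cv2.resize(im[170:310,315:535],None,fx=3.6,fy=3.6,interpolation=cv2.INTER_CUBIC))
```

```text
(no output)
```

View pics/t_cab.png

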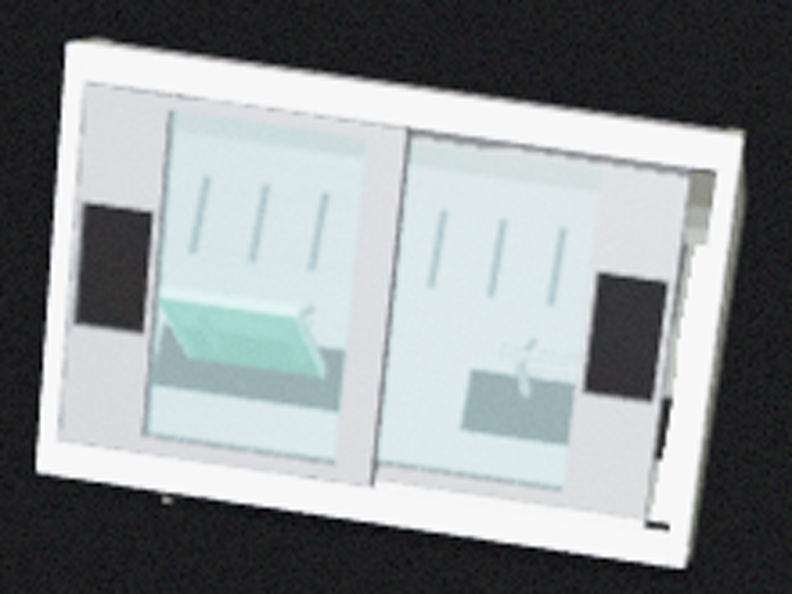

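View pics/t_st.png

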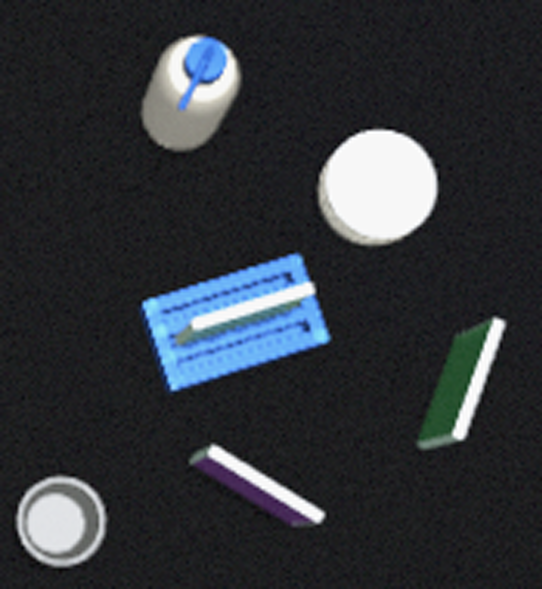

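View pics/s_cab.png

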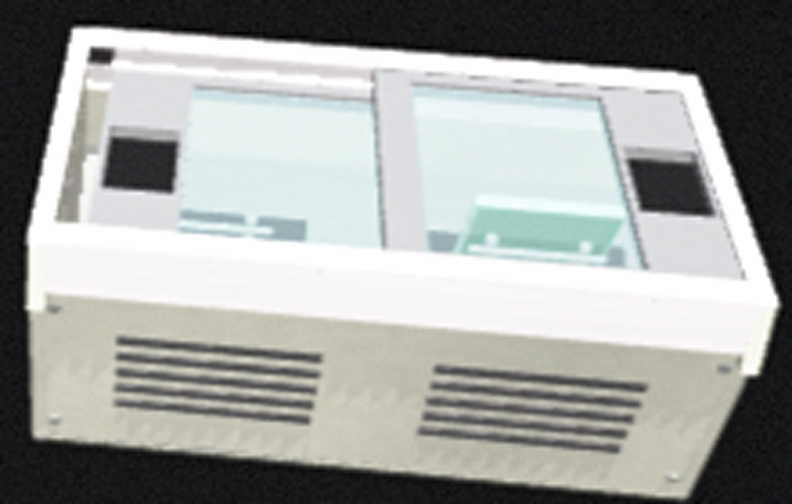

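```bash
cat >> h.py <<'E'
t20=np.tan(np.radians(20)); c20=np.cos(np.radians(20)); s20=np.sin(np.radians(20))
E
python3 - <<'E'
from h import *
from scipy.optimize import least_squares
T=load("top");S=load("scene")
cor={'RL':(135,220),'RR':(135,-220),'FR':(-135,-220),'FL':(-135,220)}
tp={'RL':(68,42),'RR':(743,131),'FR':(686,568),'FL':(38,470)}
sp={'FR':(75,28),'FL':(697,78),'RR':(30,240),'RL':(777,302)}
def W(p,x,y,z):
    c,s=np.cos(p[2]),np.sin(p[2]); return np.array([p[0]+c*x-s*y,p[1]+s*x+c*y,z])
def res(p,full=False,which='ts'):
    r=[]
    for k,(x,y) in cor.items():
        X=W(p,x,y,220 if x>0 else 120)
        if 't' in which:r.append(proj(T,X)-(np.array(tp[k])/3.6+[110,150]))
        if 's' in which:r.append(proj(S,X)-(np.array(sp[k])/3.6+[315,170]))
    return np.concatenate(r)
for w in('t','s','ts'):
    s=least_squares(res,[600,200,0],kwargs=dict(which=w)); print(w,s.x[:2],np.degrees(s.x[2]),np.round(s.fun,1))
p=s.x
# door depth plane check
c,sn=np.cos(p[2]),np.sin(p[2])
for u,v in [(110+600/3.6,150+230/3.6),(110+610/3.6,150+440/3.6),(110+630/3.6,150+340/3.6),(110+625/3.6,150+200/3.6)]:
    X=pt(T,int(round(u)),int(round(v))); d=X[:2]-p[:2]; print(X, 'cab',c*d[0]+sn*d[1],-sn*d[0]+c*d[1],X[2], 'plane z outer',150+t20*(c*d[0]+sn*d[1]))
# stand
def q(u,v): X=pt(T,round(335+u/3.1),round(145+v/3.1)); return np.round(X,1)
for n,uv in dict(plateL=(200,322),plateM=(255,307),plateR=(310,290),standFL=(175,383),standRL=(150,305),standRR=(297,260),standFR=(323,338),bottle=(205,60),petri=(378,185),beaker=(55,520),purL=(212,450),purR=(318,517),grT=(500,325),grB=(458,437)).items(): print(n,q(*uv))
E
```

```text
t [552.96799335 181.19081821] -7.230560792942534 [ 0.2  0.4 -0.5  1.5 -0.3 -1.6  0.7 -0.3]
s [555.0172505  182.64927534] -7.50078308882539 [ 0.3  0.5 -0.1 -0.3  0.2  0.2 -0.5 -0.4]
ts [553.86341205 182.025257  ] -7.351427265461424 [ 0.  -0.2  0.  -0.2 -0.8  1.4 -0.3 -0.5 -0.8 -1.8 -0.2  0.   0.3 -0.9
 -1.  -0.9]
[605.74063731  37.85506728 174.37236468] cab 69.89807012873945 -136.34716681311085 174.37236468426065 plane z outer 175.44081695951274
[472.64262631  33.22058603 123.62918834] cab -61.51286990741637 -157.97408956557572 123.62918833513291 plane z outer 127.61114632941124
[538.88720807  19.23762078 141.50194853] cab 5.976369243808968 -163.36579875283746 141.50194852598227 plane z outer 152.17522051373047
[624.26495451  21.3531375  179.67629107] cab 90.38161937773025 -150.343174253529 179.67629107082394 plane z outer 182.89621917827122
plateL [ 534.5 -261.5  117.1]
plateM [ 548.  -303.8  114.6]
plateR [ 574.8 -365.5   30.5]
standFL [ 494.  -249.8   31.6]
standRL [ 561.7 -229.1   32.9]
standRR [ 600.9 -355.1   32.4]
standFR [ 535.2 -375.    31.6]
bottle [ 726.1 -254.1  198.1]
petri [ 663.3 -421.5   46.1]
beaker [ 380.  -153.5    4.3]
purL [ 434.9 -269.2  109.1]
purR [ 386.4 -376.2   -0.6]
grT [ 537.4 -500.2  105.9]
grB [ 456.1 -495.6    1.2]
```

```bash
cat >> h.py <<'E'
CAB=np.array([554.,182.,0.]); YAW=np.radians(-7.35)
Rc=Ro.from_euler('z',YAW).as_matrix()
def cab2w(p): return CAB+Rc@np.asarray(p,float)
def w2cab(X): return Rc.T@(np.asarray(X,float)-CAB)
def cupR():  # tool: y up slope, z into door
    x=np.array([0,1,0.]);y=np.array([c20,0,s20]);z=np.array([s20,0,-c20]); return Rc@np.stack([x,y,z],1)
N=np.array([-s20,0,c20])
def cur():
    o=bot.get_obs(); return np.array(o["tool_pos"]),Ro.from_euler('xyz',o["tcp_rot"]).as_matrix(),o
def delta(pos,R):
    p,Rm,o=cur(); rv=np.degrees(Ro.from_matrix(R@Rm.T).as_rotvec()); print('slide',np.round(np.array(pos)-p,1),'ang',np.round(rv,1),'F',np.round(o["contact_force"],1),'t',round(o["time"],2))
E
python3 - <<'E'
from h import *
cup=np.array([6,-163.4,142.6])
delta(cab2w(cup+N*100+[0,3,0]),cupR())
T=load("top")
for z in(12,20,30,40):
    f=foc(T)
    for n,(u,v) in dict(RLeft=(472,370),FLeft=(462,430),stripR=(570,382),stripRF=(568,443),upr=(526,345)).items():
        uu,vv=110+u/3.6,150+v/3.6
        d=T["R"].T@np.array([(uu-T["cx"])/f,(vv-T["cy"])/f,1]); o=-T["R"].T@T["t"]
        X=o+d*(z-o[2])/d[2]; print(z,n,np.round(w2cab(X),1))
E
```

```text
slide [ 293.7 -453.4   49.3] ang [ 10.6 -18.7 -72.7] F [-0.2  0.8 -1. ] t 0.1
12 RLeft [-16.1 -40.4  12. ]
12 FLeft [-60.8 -40.6  12. ]
12 stripR [ -14.5 -113.2   12. ]
12 stripRF [ -59.1 -118.9   12. ]
12 upr [  7.9 -76.7  12. ]
20 RLeft [-17.  -41.8  20. ]
20 FLeft [-61.4 -41.9  20. ]
20 stripR [ -15.4 -114.1   20. ]
20 stripRF [ -59.7 -119.8   20. ]
20 upr [  6.9 -77.8  20. ]
30 RLeft [-18.1 -43.4  30. ]
30 FLeft [-62.2 -43.6  30. ]
30 stripR [ -16.6 -115.3   30. ]
30 stripRF [ -60.5 -120.9   30. ]
30 upr [  5.6 -79.3  30. ]
40 RLeft [-19.2 -45.1  40. ]
40 FLeft [-63.  -45.3  40. ]
40 stripR [ -17.7 -116.4   40. ]
40 stripRF [ -61.3 -122.    40. ]
40 upr [  4.3 -80.7  40. ]
```

Call:
{"op": "servo_tool", "data": {"angular": [[10.6, -18.7, -72.7], [10.6, -18.7, -72.7], [10.6, -18.7, -72.7], [10.6, -18.7, -72.7], [10.6, -18.7, -72.7], [10.6, -18.7, -72.7], [10.6, -18.7, -72.7], [10.6, -18.7, -72.7], [10.6, -18.7, -72.7], [10.6, -18.7, -72.7]], "slide": [[0, 0, 40], [293.7, -453.4, 60], [293.7, -453.4, 60], [293.7, -453.4, 60], [293.7, -453.4, 60], [293.7, -453.4, 60], [293.7, -453.4, 60], [293.7, -453.4, 60], [293.7, -453.4, 60], [293.7, -453.4, 60]], "grip": [-1, -1, -1, -1, -1, -1, -1, -1, -1, -1]}}

```text
time: 0.93
tool_pos: [416.1, 163.8, 241.9]
tcp_rot: [2.807, 0.01, 1.508]
contact_force: [0.1, 0.4, -0.0]
grip_width: 29.4
```

Run:
```python
from h import *
cup=np.array([6,-163.4,142.6])
delta(cab2w(cup+N*100+[0,3,0]),cupR())
```

```text
slide [  89.4 -137.3   -5.3] ang [ 0.5 -0.9 -3.7] F [ 0.1  0.4 -0. ] t 0.93
```

Call:
{"op": "servo_tool", "data": {"angular": [[0.5, -0.9, -3.7], [0.5, -0.9, -3.7], [0.5, -0.9, -3.7], [0.5, -0.9, -3.7], [0.5, -0.9, -3.7], [0.5, -0.9, -3.7]], "slide": [[89.4, -137.3, -5], [89.4, -137.3, -5], [89.4, -137.3, -5], [89.4, -137.3, -5], [89.4, -137.3, -5], [89.4, -137.3, -5]], "grip": [-1, -1, -1, -1, -1, -1]}}

```text
time: 1.43
tool_pos: [505.4, 26.3, 236.0]
tcp_rot: [2.795, 0.001, 1.444]
contact_force: [0.1, 0.3, -0.4]
grip_width: 0.5
```

```bash
cat >> h.py <<'E'
def wrist_save(fn):
    p,R,o=cur(); c=bot.capture("wrist"); np.savez('wrist.npz',p=p,Rt=R,**c); cv2.imwrite(fn,c["img"]); return c
def wpt(w,u,v,plane=None,d=None):
    f=240/np.tan(np.radians(w["fov_y"])/2)
    du,dv=u-w["cx"],v-w["cy"]; r=np.hypot(du,dv); th=r/f
    ray=np.array([du/r*np.sin(th),dv/r*np.sin(th),np.cos(th)])
    if d is None: d=np.median(w["range_z"][int(v)-1:int(v)+2,int(u)-1:int(u)+2])
    Tm=w["T_tool_cam"]
    tow=lambda q: w["p"]+w["Rt"]@(Tm[:3,:3]@q+Tm[:3,3])
    if plane is not None:   # (n,X0) world
        o=tow(np.zeros(3)); dd=tow(ray)-o; return o+dd*(plane[0]@(plane[1]-o))/(plane[0]@dd)
    return tow(ray*d/ray[2])
E
python3 - <<'E'
from h import *
cup=np.array([6,-163.4,142.6])
delta(cab2w(cup+N*100+[0,3,0]),cupR())
c=wrist_save('pics/w1.png'); print(c["fov_y"],c["cx"],c["cy"],c["T_tool_cam"])
E
```

```text
slide [0.1 0.2 0.6] ang [ 0.  -0.2 -0.1] F [ 0.1  0.3 -0.4] t 1.43
65.70646984690485 313.14441295539905 231.89714817584425 [[-9.21581591e-04 -9.67039103e-01 -2.54626245e-01  6.95099433e+01]
 [ 9.99999334e-01 -1.06810922e-03  4.37199268e-04 -1.01114280e+00]
 [-6.94757428e-04 -2.54625672e-01  9.67039443e-01 -1.96477939e+02]
 [ 0.00000000e+00  0.00000000e+00  0.00000000e+00  1.00000000e+00]]
```

View pics/w1.png

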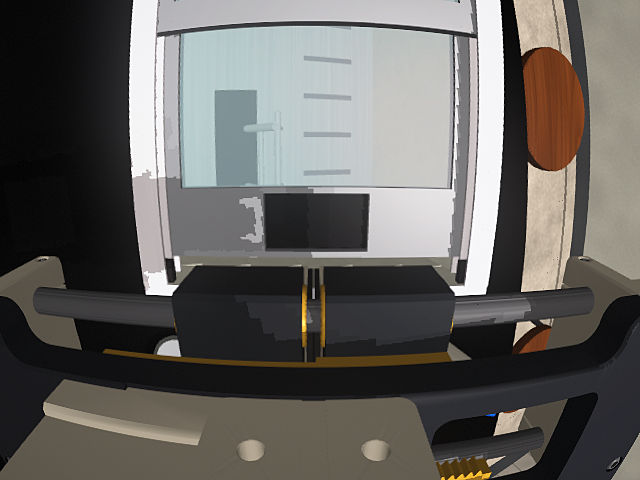

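Run:
```python
from h import *
w=dict(np.load('wrist.npz'))
n=Rc@N
for uv in [(264,193),(369,193),(264,250),(369,250),(316,222)]:
    a=wpt(w,*uv,plane=(n,cab2w([0,0,150]))); 
    print(uv,'rim-plane',np.round(w2cab(a),1),'depth',np.round(w2cab(wpt(w,*uv)),1), w["range_z"][uv[1],uv[0]])
for uv in [(250,220),(215,240),(400,225),(164,100),(500,100)]:
    X=w2cab(wpt(w,*uv)); print(uv,np.round(X,1),'height over plane',round(N@(X-[0,0,150]),1))
```

```text
(264, 193) rim-plane [ -34.7 -135.2  137.4] depth [ -33.6 -136.   132.4] 300.14877
(369, 193) rim-plane [  42.8 -135.   165.6] depth [  44.2 -135.5  162.9] 292.0783
(264, 250) rim-plane [ -36.  -182.   136.9] depth [ -35.6 -182.6  135. ] 301.8511
(369, 250) rim-plane [  44.4 -181.9  166.2] depth [  45.1 -182.3  164.9] 301.98587
(316, 222) rim-plane [   3.7 -158.6  151.3] depth [   7.7 -161.3  140.6] 306.12457
(250, 220) [ -45.5 -157.4  131.3] height over plane -2.0
(215, 240) [ -74.2 -174.2  121.1] height over plane -1.8
(400, 225) [  68.5 -161.2  173.3] height over plane -1.5
(164, 100) [-111.   -57.3  107.9] height over plane -1.6
(500, 100) [130.7 -56.1 217.7] height over plane 19.0
```

Call:
{"op": "servo_tool", "data": {"angular": [[0, 0, 0], [0, 0, 0], [0, 0, 0], [0, 0, 0], [0, 0, 0], [0, 0, 0], [0, 0, 0]], "slide": [[13.5, -1.8, -37.6], [27, -3.5, -75], [29, -3.8, -80], [30.6, -4, -84.5], [31.9, -4.2, -88], [33.1, -4.3, -91.6], [33.1, -4.3, -91.6]], "grip": [-1, -1, -1, -1, -1, -1, -1]}}

```text
time: 2.07
tool_pos: [538.7, 24.6, 146.4]
tcp_rot: [2.791, 0.001, 1.45]
contact_force: [0.1, -0.6, 0.1]
grip_width: 0.6
```

Run:
```python
from h import *
p,R,o=cur(); X=w2cab(p); print(np.round(X,1),round(N@(X-[0,0,150]),1))
for d in(90,110,-40,): print(d,np.round(Rc@[0,d,0],1))
```

```text
[   4.9 -158.   146.4] -5.1
90 [11.5 89.3  0. ]
110 [ 14.1 109.1   0. ]
-40 [ -5.1 -39.7   0. ]
```

Call:
{"op": "servo_tool", "data": {"angular": [[0, 0, 0], [0, 0, 0], [0, 0, 0], [0, 0, 0], [0, 0, 0], [0, 0, 0], [0, 0, 0], [0, 0, 0], [0, 0, 0], [0, 0, 0]], "slide": [[0.8, 6, 0], [1.2, 9, 0], [1.4, 11, 0], [1.7, 13, 0], [2.1, 16, 0], [2.6, 20, 0], [3.2, 25, 0], [4, 31, 0], [4.8, 37, 0], [5.5, 43, 0]], "grip": [-1, -1, -1, -1, -1, -1, -1, -1, -1, -1]}}

```text
time: 2.9
tool_pos: [543.9, 67.9, 145.2]
tcp_rot: [2.794, 0.001, 1.449]
contact_force: [0.4, 0.3, 0.4]
grip_width: 0.3
```

Run:
```python
from h import *
p,R,o=cur(); X=w2cab(p); print(np.round(X,1),round(N@(X-[0,0,150]),1),o["contact_force"])
c=wrist_save('pics/w2.png')
```

```text
[   4.6 -114.5  145.2] -6.1 [0.41439595 0.28959951 0.38063314]
```

View pics/w2.png

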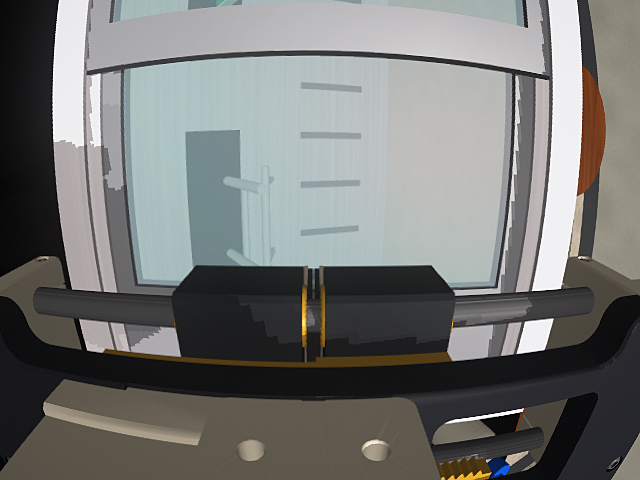

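Run:
```python
from h import *
w=dict(np.load('wrist.npz')); n=Rc@N
for uv in [(150,287),(480,287),(316,55)]:
    a=wpt(w,*uv,plane=(n,cab2w([0,0,150]))); print(uv,np.round(w2cab(a),1),np.round(w2cab(wpt(w,*uv)),1))
c=save("top"); cv2.imwrite('pics/t2.png',cv2.resize(c["img"][150:315,110:330],None,fx=3.6,fy=3.6,interpolation=cv2.INTER_CUBIC))
```

```text
(150, 287) [ -89.8 -129.6  117.3] [ -90.1 -130.7  114.5]
(480, 287) [  95.5 -128.6  184.7] [  98.8 -130.4  181.7]
(316, 55) [  2.4  -2.7 150.9] [  1.3  -3.3 153.8]
```

View pics/t2.png

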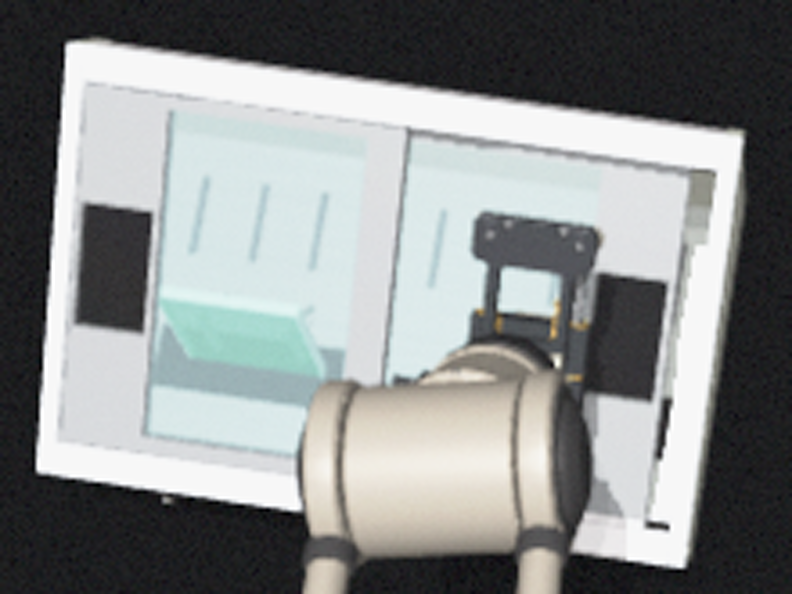

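Call:
{"op": "servo_tool", "data": {"angular": [[0, 0, 0], [0, 0, 0], [0, 0, 0], [0, 0, 0], [0, 0, 0], [0, 0, 0], [0, 0, 0], [0, 0, 0]], "slide": [[-5, 1, 14], [-9, -20, 14], [-10.5, -41, 14], [-10.5, -43, 14], [-9, -43.2, 10], [-7.1, -43.5, 5], [-5.3, -43.7, 0], [-4.9, -43.8, -1]], "grip": [-1, -1, -1, -1, -1, -1, -1, -1]}}

```text
time: 3.67
tool_pos: [538.5, 24.1, 142.7]
tcp_rot: [2.796, 0.001, 1.449]
contact_force: [-0.4, -0.1, -0.2]
grip_width: 0.5
```

Run:
```python
from h import *
p,R,o=cur(); X=w2cab(p); print(np.round(X,1),round(N@(X-[0,0,150]),1),o["contact_force"])
```

```text
[   4.9 -158.6  142.7] -8.5 [-0.43534684 -0.14436523 -0.16645623]
```

Call:
{"op": "servo_tool", "data": {"angular": [[0, 0, 0], [0, 0, 0], [0, 0, 0]], "slide": [[0.3, 0, -0.9], [0.7, -0.1, -1.9], [0.9, -0.1, -2.4]], "grip": [-1, -1, -1]}}

```text
time: 3.92
tool_pos: [539.8, 23.6, 141.6]
tcp_rot: [2.794, 0.001, 1.449]
contact_force: [-0.2, -0.7, -0.7]
grip_width: 0.4
```

Call:
{"op": "servo_tool", "data": {"angular": [[0, 0, 0], [0, 0, 0], [0, 0, 0]], "slide": [[0.3, 0, -0.9], [0.7, -0.1, -1.9], [0.7, -0.1, -1.9]], "grip": [-1, -1, -1]}}

```text
time: 4.17
tool_pos: [540.5, 23.2, 139.8]
tcp_rot: [2.794, 0.001, 1.449]
contact_force: [-0.4, 0.0, 0.3]
grip_width: 0.3
```

Call:
{"op": "servo_tool", "data": {"angular": [[0, 0, 0], [0, 0, 0], [0, 0, 0]], "slide": [[0.3, 0, -0.9], [0.5, -0.1, -1.4], [0.5, -0.1, -1.4]], "grip": [-1, -1, -1]}}

```text
time: 4.42
tool_pos: [540.9, 23.0, 138.4]
tcp_rot: [2.794, 0.001, 1.449]
contact_force: [-0.7, 0.2, -0.0]
grip_width: 0.4
```

Call:
{"op": "servo_tool", "data": {"angular": [[0, 0, 0], [0, 0, 0], [0, 0, 0], [0, 0, 0], [0, 0, 0]], "slide": [[0.8, 6, 0], [1.3, 10, 0], [1.7, 13, 0], [2.1, 16, 0], [2.5, 19, 0]], "grip": [-1, -1, -1, -1, -1]}}

```text
time: 4.83
tool_pos: [543.5, 42.6, 138.5]
tcp_rot: [2.793, 0.001, 1.449]
contact_force: [-0.7, 0.4, 0.4]
grip_width: 0.5
```

Run:
```python
from h import *
p,R,o=cur(); X=w2cab(p); print(np.round(X,1),round(N@(X-[0,0,150]),1))
c=save("scene"); cv2.imwrite('pics/s3.png',cv2.resize(c["img"][120:290,300:500],None,fx=3.5,fy=3.5,interpolation=cv2.INTER_CUBIC))
c=wrist_save('pics/w3.png')
f=foc(load("scene")); 
print((proj(load("scene"),p)-[300,120])*3.5)
```

```text
[   7.4 -139.6  138.5] -13.3
[219.58038635 342.28700341]
```

View pics/s3.png

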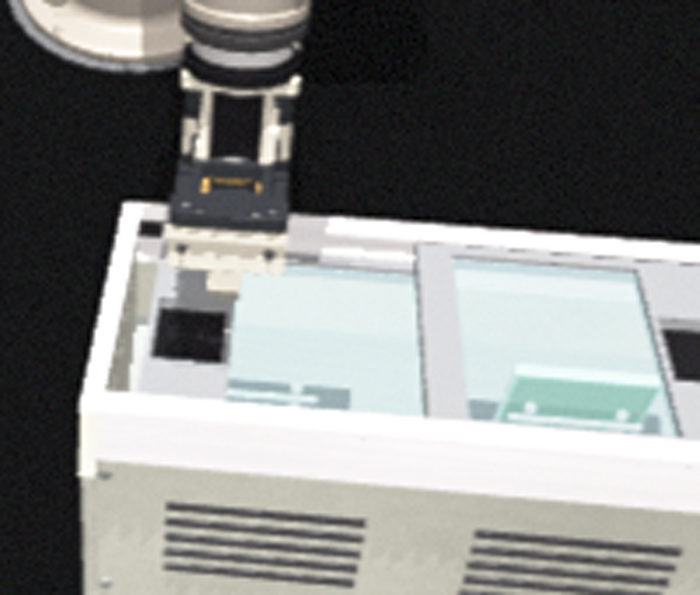

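View pics/w3.png

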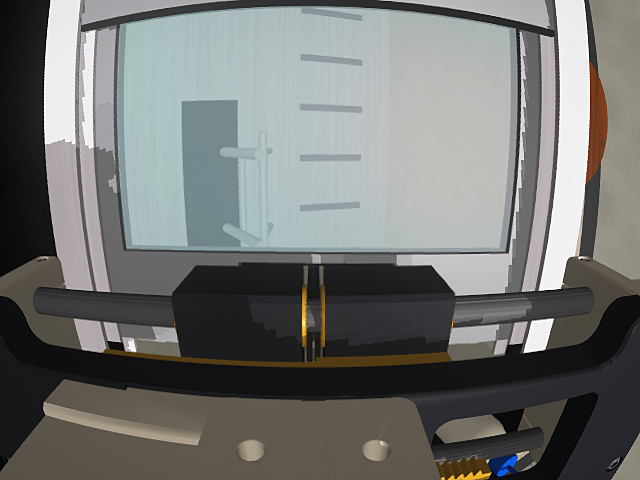

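Run:
```python
from h import *
c=load("scene")
for (u,v) in [(222,250),(222,262),(222,275),(222,284),(222,288),(222,292),(222,296),(222,300),(222,310),(200,300),(190,335)]:
    X=pt(c,round(300+u/3.5),round(120+v/3.5)); Y=w2cab(X); print((u,v),np.round(X,1),'cab',np.round(Y,1),'h',round(N@(Y-[0,0,150]),1), 'tool',np.round(cur()[1].T@(X-cur()[0]),1))
```

```text
(222, 250) [583.5  35.  279.1] cab [  48.1 -142.1  279.1] h 104.9 tool [  -2.9   86.1 -118.3]
(222, 262) [585.9  35.3 268.7] cab [  50.4 -141.4  268.7] h 94.3 tool [  -2.3   84.7 -107.7]
(222, 275) [538.2  40.8 201.2] cab [   2.4 -142.   201.2] h 47.3 tool [ -2.5  16.6 -60.6]
(222, 284) [539.2  41.  195.2] cab [   3.4 -141.7  195.2] h 41.4 tool [ -2.2  15.5 -54.7]
(222, 288) [538.6  41.3 190.9] cab [   2.7 -141.6  190.9] h 37.5 tool [ -2.   13.4 -50.9]
(222, 292) [539.9  41.3 188.9] cab [   4.  -141.4  188.9] h 35.2 tool [ -1.9  13.9 -48.5]
(222, 296) [499.5  45.9 134.6] cab [ -36.6 -142.   134.6] h -2.0 tool [ -2.1 -42.8 -11.3]
(222, 300) [501.4  45.8 133. ] cab [ -34.8 -141.8  133. ] h -4.1 tool [ -1.9 -41.7  -9.2]
(222, 310) [507.9  45.6 129.2] cab [ -28.3 -141.2  129.2] h -9.9 tool [ -1.4 -36.9  -3.4]
(200, 300) [499.9  31.1 131.7] cab [ -34.4 -156.6  131.7] h -5.5 tool [-16.7 -41.8  -7.8]
(190, 335) [536.8  21.8 137.8] cab [   3.4 -161.1  137.8] h -12.6 tool [-21.5  -4.2  -0.7]
```

Run:
```python
from h import *
a=cv2.imread('pics/scene0.png'); 
c=load("scene"); print((proj(c,[211.8,479.9,187.2])))
im=a[0:120,470:600]; cv2.imwrite('pics/g0.png',cv2.resize(im,None,fx=5,fy=5,interpolation=cv2.INTER_CUBIC))
im=c["img"][130:230,330:400]; cv2.imwrite('pics/g3.png',cv2.resize(im,None,fx=6,fy=6,interpolation=cv2.INTER_CUBIC))
```

```text
[517.97799982 108.90235402]
```

View pics/g0.png

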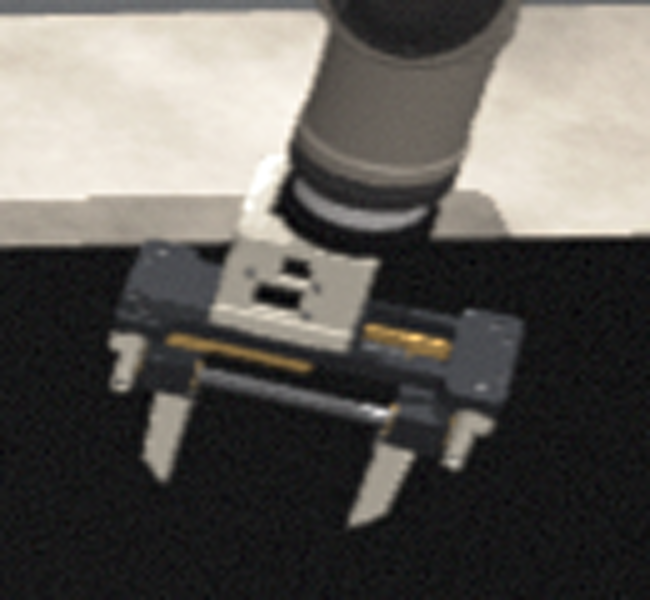

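View pics/g3.png

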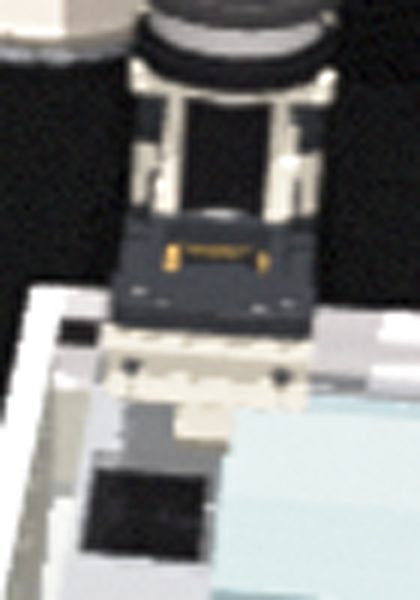

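Run:
```python
from h import *
print('go',bot.grasp_offset)
p,R,o=cur()
w=dict(np.load('wrist.npz'))
for uv in [(306,275),(322,275),(250,272),(380,272),(250,320),(310,290),(318,350),(300,345),(326,345),(250,440)]:
    X=wpt(w,*uv); print(uv,'tool',np.round(R.T@(X-p),1))
c=load("scene")
f=foc(c); d=c["range_z"]
# all pts in tool frame near axis
vv,uu=np.mgrid[150:215,335:400]; dd=d[150:215,335:400]
P=np.stack([(uu-c["cx"])*dd/f,(vv-c["cy"])*dd/f,dd],-1).reshape(-1,3)
Q=((P-c["t"])@c["R"]-p)@R
m=(abs(Q[:,0])<16)&(abs(Q[:,1])<30)&(Q[:,2]>-90)&(Q[:,2]<-15)
q=Q[m]; print(len(q)); print(np.round(q[np.argsort(-q[:,2])][:25],1))
```

```text
go 18.8
(306, 275) tool [ 12.7  -4.  -50.8]
(322, 275) tool [ 12.7   2.7 -50.9]
(250, 272) tool [  38.   -16.2 -113.7]
(380, 272) tool [  38.    15.1 -113.7]
(250, 320) tool [  32.7  -14.3 -128. ]
(310, 290) tool [ 11.4  -2.2 -63.5]
(318, 350) tool [ -2.5   0.7 -85. ]
(300, 345) tool [  26.6   -3.8 -127.9]
(326, 345) tool [  26.6    1.7 -127.9]
(250, 440) tool [  69.8   -1.  -196.5]
73
[[  7.8   2.7 -37.6]
 [-11.3   1.6 -38.2]
 [  5.5   4.6 -38.6]
 [ -4.2   4.1 -40.1]
 [  5.3   5.4 -41.7]
 [ -1.8   7.2 -42.1]
 [ -6.4   9.5 -43. ]
 [  0.6   9.2 -43.4]
 [ -8.8  10.8 -43.5]
 [  7.7  12.2 -45.7]
 [  3.   13.5 -46. ]
 [ -6.6  11.  -46.5]
 [  0.5  12.5 -47.9]
 [ -4.2  14.9 -48.8]
 [ -1.8  14.6 -48.9]
 [  2.8  14.1 -49. ]
 [ -8.8  17.  -49.6]
 [-11.1  17.5 -49.7]
 [  5.2  16.4 -50.5]
 [  0.3  12.4 -50.5]
 [ -2.2  10.  -51.7]
 [ -4.3  15.5 -51.9]
 [ -9.   16.6 -52.1]
 [-11.3  17.4 -52.3]
 [ -6.6  17.4 -52.7]]
```

Run:
```python
from h import *
w=cv2.imread('pics/w3.png'); cv2.imwrite('pics/w3c.png',cv2.resize(w[250:380,220:420],None,fx=4,fy=4,interpolation=cv2.INTER_CUBIC))
```

```text
(no output)
```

View pics/w3c.png

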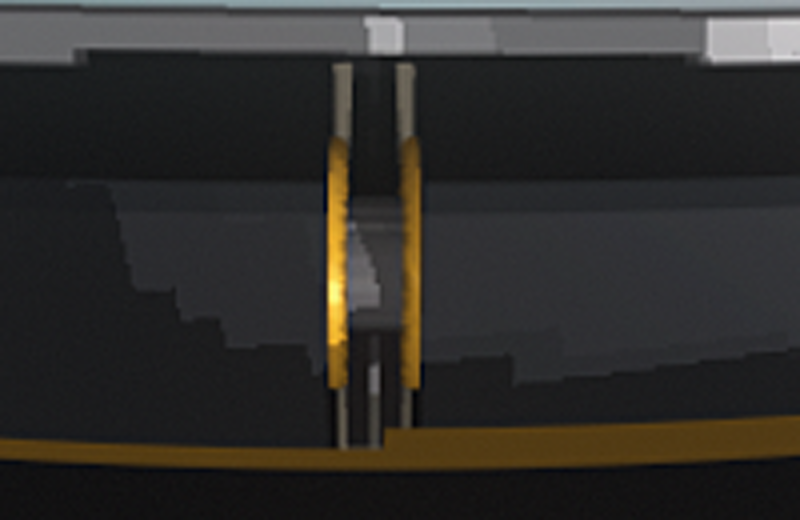

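Call:
{"op": "servo_tool", "data": {"angular": [[0, 0, 0], [0, 0, 0], [0, 0, 0], [0, 0, 0], [0, 0, 0], [0, 0, 0]], "slide": [[-2.5, -18, 0], [1, -19, -10], [3, -19.2, -16], [4.3, -19.4, -20], [5.7, -19.6, -24], [6.4, -19.7, -26]], "grip": [-1, -1, -1, -1, -1, -1]}}

```text
time: 5.43
tool_pos: [549.8, 22.6, 111.8]
tcp_rot: [2.794, 0.001, 1.449]
contact_force: [-0.0, 0.8, 0.3]
grip_width: 0.5
```

```bash
cat >> h.py <<'E'
def st():
    p,R,o=cur(); X=w2cab(p); tip=w2cab(p-37*R[:,2]); print('tcp cab',np.round(X,1),'tip cab',np.round(tip,1),'tip h',round(N@(tip-[0,0,150]),1),'F',np.round(o["contact_force"],1),'t',round(o["time"],2),'grip',round(o["grip_width"],1))
E
python3 -c "
from h import *
st()"
```

```text
tcp cab [  16.2 -158.6  111.8] tip cab [   3.6 -158.7  146.6] tip h -4.4 F [-0.   0.8  0.3] t 5.43 grip 0.5
```

Tip at about −4 relative to the door face; feel down for the cup floor.

Call:
{"op": "servo_tool", "data": {"angular": [[0, 0, 0], [0, 0, 0], [0, 0, 0], [0, 0, 0]], "slide": [[0.3, 0, -0.9], [0.7, -0.1, -1.9], [1, -0.1, -2.8], [1.2, -0.1, -3.3]], "grip": [-1, -1, -1, -1]}}

```text
time: 5.77
tool_pos: [551.2, 22.4, 109.3]
tcp_rot: [2.793, 0.001, 1.449]
contact_force: [0.2, 0.1, -0.2]
grip_width: 0.1
```

Call:
{"op": "servo_tool", "data": {"angular": [[0, 0, 0], [0, 0, 0], [0, 0, 0], [0, 0, 0], [0, 0, 0]], "slide": [[0.8, 6, 0], [1.3, 10, 0], [1.7, 13, 0], [2.1, 16, 0], [2.5, 19, 0]], "grip": [-1, -1, -1, -1, -1]}}

```text
time: 6.18
tool_pos: [553.6, 41.5, 109.3]
tcp_rot: [2.793, 0.001, 1.449]
contact_force: [-0.8, -3.2, 1.3]
grip_width: 0.4
```

Call:
{"op": "servo_tool", "data": {"angular": [[0, 0, 0], [0, 0, 0], [0, 0, 0], [0, 0, 0], [0, 0, 0], [0, 0, 0], [0, 0, 0], [0, 0, 0], [0, 0, 0], [0, 0, 0]], "slide": [[0.6, 5, 0], [1.3, 10, 0], [2.1, 16, 0], [2.8, 22, 0], [3.6, 28, 0], [4.4, 34, 0], [5.2, 40, 0], [5.9, 46, 0], [6.7, 52, 0], [7.5, 58, 0]], "grip": [-1, -1, -1, -1, -1, -1, -1, -1, -1, -1]}}

```text
time: 7.02
tool_pos: [561.2, 99.9, 109.3]
tcp_rot: [2.793, 0.001, 1.449]
contact_force: [-0.3, -2.9, 2.2]
grip_width: 0.5
```

Call:
{"op": "servo_tool", "data": {"angular": [[0, 0, 0], [0, 0, 0], [0, 0, 0], [0, 0, 0], [0, 0, 0], [0, 0, 0], [0, 0, 0], [0, 0, 0]], "slide": [[0.8, 6, 0], [1.5, 12, 0], [2.3, 18, 0], [3.1, 24, 0], [3.9, 30, 0], [4.4, 34, 0], [4.8, 37, 0], [4.8, 37, 0]], "grip": [-1, -1, -1, -1, -1, -1, -1, -1]}}

```text
time: 7.68
tool_pos: [565.7, 137.1, 109.0]
tcp_rot: [2.794, 0.001, 1.449]
contact_force: [-0.9, -0.9, -0.1]
grip_width: 0.4
```

Run:
```python
from h import *
st()
wrist_save('pics/w4.png')
c=save("top"); cv2.imwrite('pics/t4.png',cv2.resize(c["img"][150:315,110:330],None,fx=3.6,fy=3.6,interpolation=cv2.INTER_CUBIC))
```

```text
tcp cab [ 17.4 -43.  109. ] tip cab [  4.8 -43.1 143.8] tip h -7.5 F [-0.9 -0.9 -0.1] t 7.68 grip 0.4
```

View pics/t4.png

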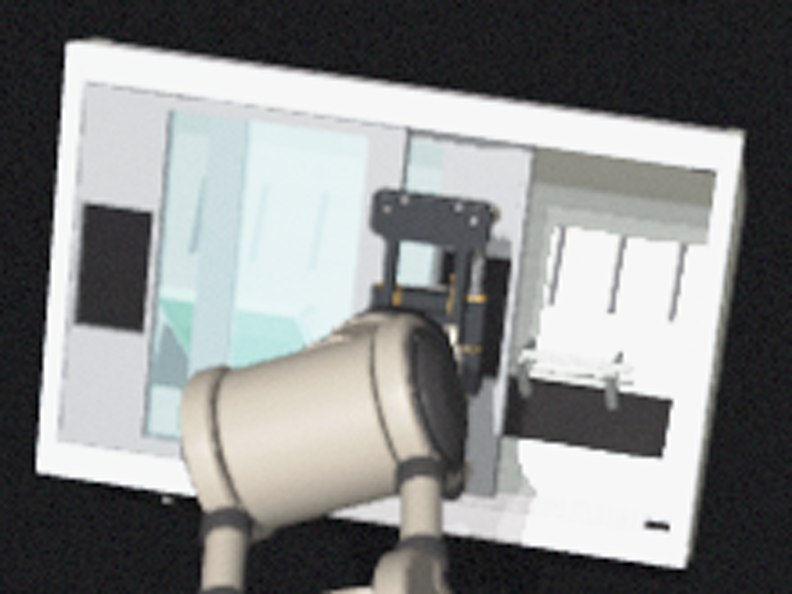

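View pics/w4.png

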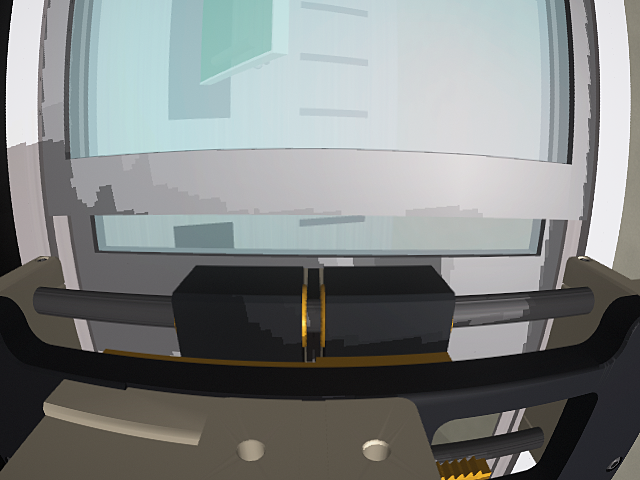

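Run:
```python
from h import *
print(np.round(Rc@(N*25),1),np.round(Rc@[0,-66,0],1),np.round(Rc@(-N*31),1))
T=load("top")
n=Rc@N; X0=cab2w([0,0,150])-n*2
f=foc(T)
for u,v in [(530,152),(513,275),(508,300),(495,490)]:
    uu,vv=110+u/3.6,150+v/3.6
    d=T["R"].T@np.array([(uu-T["cx"])/f,(vv-T["cy"])/f,1]); o=-T["R"].T@T["t"]
    print(np.round(w2cab(o+d*(n@(X0-o))/(n@d)),1))
```

```text
[-8.5  1.1 23.5] [ -8.4 -65.5   0. ] [ 10.5  -1.4 -29.1]
[112.2 -83.4 188.7]
[ 34.2 -81.5 160.3]
[ 17.9 -80.  154.4]
[-105.6  -85.9  109.4]
```

Call:
{"op": "servo_tool", "data": {"angular": [[0, 0, 0], [0, 0, 0], [0, 0, 0], [0, 0, 0], [0, 0, 0], [0, 0, 0], [0, 0, 0]], "slide": [[-3, -2, 9], [-8.5, -3, 23.5], [-12, -34, 23.5], [-16.9, -64.4, 23.5], [-16.9, -64.4, 23.5], [-10, -65.2, 5], [-6.4, -65.8, -5.6]], "grip": [-1, -1, -1, -1, -1, -1, -1]}}

```text
time: 8.37
tool_pos: [559.7, 69.7, 103.9]
tcp_rot: [2.792, 0.001, 1.447]
contact_force: [-0.2, 0.2, -0.1]
grip_width: 0.5
```

Run:
```python
from h import *
st()
c=save("scene"); cv2.imwrite('pics/s5.png',cv2.resize(c["img"][120:290,300:500],None,fx=3.5,fy=3.5,interpolation=cv2.INTER_CUBIC))
c=save("top"); cv2.imwrite('pics/t5.png',cv2.resize(c["img"][150:315,110:330],None,fx=3.6,fy=3.6,interpolation=cv2.INTER_CUBIC))
```

```text
tcp cab [  20.1 -110.6  103.9] tip cab [   7.4 -110.7  138.7] tip h -13.2 F [-0.2  0.2 -0.1] t 8.37 grip 0.5
```

View pics/s5.png

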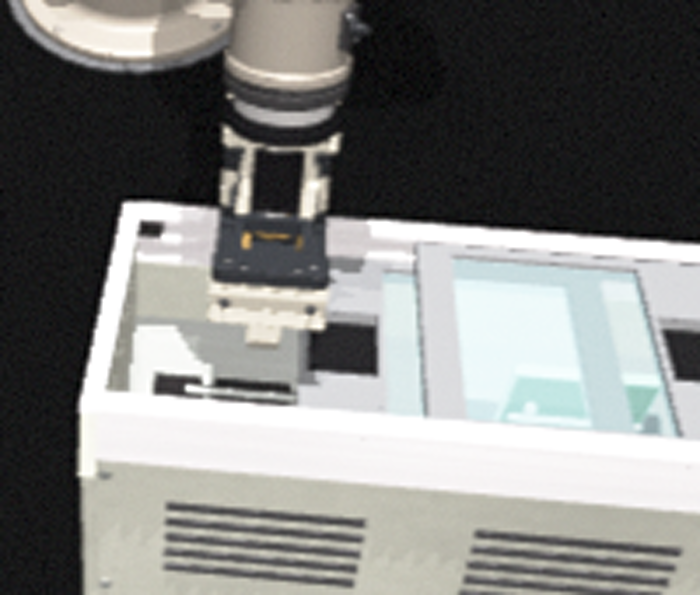

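View pics/t5.png

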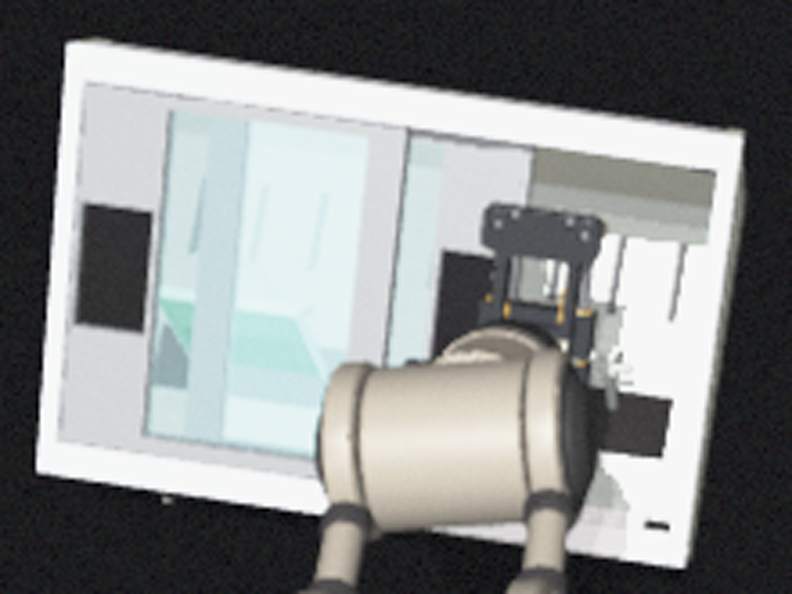

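Call:
{"op": "servo_tool", "data": {"angular": [[0, 0, 0], [0, 0, 0], [0, 0, 0], [0, 0, 0], [0, 0, 0], [0, 0, 0], [0, 0, 0], [0, 0, 0], [0, 0, 0], [0, 0, 0]], "slide": [[1, 8, 0], [1.7, 13, 0], [2.2, 17, 0], [2.7, 21, 0], [3.4, 26, 0], [4, 31, 0], [4.6, 36, 0], [5.3, 41, 0], [5.9, 46, 0], [6.6, 51, 0]], "grip": [-1, -1, -1, -1, -1, -1, -1, -1, -1, -1]}}

```text
time: 9.3
tool_pos: [566.2, 122.0, 103.7]
tcp_rot: [2.793, 0.001, 1.449]
contact_force: [0.3, -2.4, 2.9]
grip_width: 0.6
```

```bash
python3 -c "
from h import *
st()"
```

```text
tcp cab [ 19.8 -57.9 103.7] tip cab [  7.2 -58.  138.4] tip h -13.3 F [ 0.3 -2.4  2.9] t 9.3 grip 0.6
```

Pushing the edge at ~3 N. Continue slowly to the stop.

Call:
{"op": "servo_tool", "data": {"angular": [[0, 0, 0], [0, 0, 0], [0, 0, 0], [0, 0, 0], [0, 0, 0], [0, 0, 0]], "slide": [[0.5, 4, 0], [1, 8, 0], [1.5, 12, 0], [2.1, 16, 0], [2.4, 19, 0], [2.4, 19, 0]], "grip": [-1, -1, -1, -1, -1, -1]}}

```text
time: 9.8
tool_pos: [568.4, 141.3, 103.4]
tcp_rot: [2.794, 0.001, 1.449]
contact_force: [-0.5, 0.3, 0.3]
grip_width: 0.4
```

Call:
{"op": "servo_tool", "data": {"angular": [[0, 0, 0], [0, 0, 0], [0, 0, 0]], "slide": [[0.2, 1.5, 0], [0.4, 3, 0], [0.4, 3, 0]], "grip": [-1, -1, -1]}}

```text
time: 10.05
tool_pos: [568.5, 143.6, 103.3]
tcp_rot: [2.794, 0.001, 1.449]
contact_force: [-0.8, -1.5, -0.3]
grip_width: 0.2
```

```bash
python3 -c "
from h import *
st()"
```

```text
tcp cab [ 19.3 -36.2 103.3] tip cab [  6.7 -36.3 138.1] tip h -13.5 F [-0.8 -1.5 -0.3] t 10.05 grip 0.2
```

Call:
{"op": "servo_tool", "data": {"angular": [[0, 0, 0], [0, 0, 0], [0, 0, 0]], "slide": [[0.1, 1, 0], [0.3, 2, 0], [0.3, 2, 0]], "grip": [-1, -1, -1]}}

```text
time: 10.3
tool_pos: [568.6, 144.3, 103.3]
tcp_rot: [2.795, 0.003, 1.448]
contact_force: [-0.9, -7.3, 2.7]
grip_width: 0.8
```

Call:
{"op": "servo_tool", "data": {"angular": [[0, 0, 0], [0, 0, 0], [0, 0, 0]], "slide": [[0.1, 1, 0], [0.2, 1.5, 0], [0.2, 1.5, 0]], "grip": [-1, -1, -1]}}

```text
time: 10.55
tool_pos: [568.6, 144.3, 103.3]
tcp_rot: [2.796, 0.005, 1.448]
contact_force: [-1.9, -13.6, 3.2]
grip_width: 0.2
```

Call:
{"op": "servo_tool", "data": {"angular": [[0, 0, 0], [0, 0, 0], [0, 0, 0], [0, 0, 0], [0, 0, 0], [0, 0, 0], [0, 0, 0], [0, 0, 0], [0, 0, 0], [0, 0, 0]], "slide": [[-1, -8, 0], [-3, -25, 2], [-15, -28, 35], [-30, -30, 75], [-40, -45, 110], [-50, -80, 120], [-60, -115, 120], [-70, -150, 120], [-70, -155, 120], [-70, -155, 120]], "grip": [-1, -1, -1, -1, 0, 0, 0, 0, 0, 0]}}

```text
time: 11.38
tool_pos: [499.2, -9.9, 224.0]
tcp_rot: [2.792, 0.001, 1.445]
contact_force: [-0.3, -0.4, -0.2]
grip_width: 35.4
```

Run:
```python
from h import *
st()
wrist_save('pics/w6.png')
c=save("scene"); cv2.imwrite('pics/s6.png',cv2.resize(c["img"][170:310,315:535],None,fx=3.6,fy=3.6,interpolation=cv2.INTER_CUBIC))
```

```text
tcp cab [ -29.8 -197.4  224. ] tip cab [ -42.4 -197.4  258.8] tip h 116.7 F [-0.3 -0.4 -0.2] t 11.38 grip 35.4
```

View pics/w6.png

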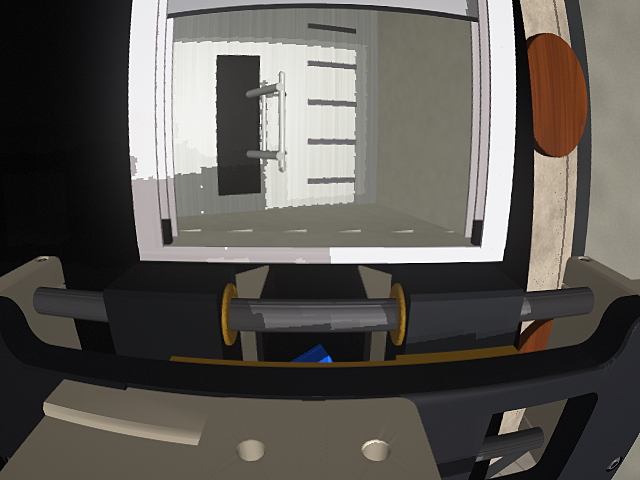

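View pics/s6.png

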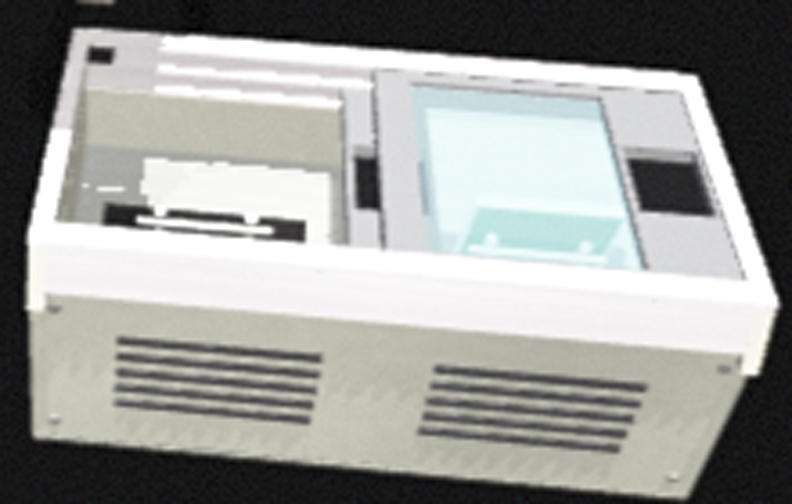

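Run:
```python
from h import *
w=dict(np.load('wrist.npz'))
im=w["img"][30:260,160:400]; cv2.imwrite('pics/w6c.png',cv2.resize(im,None,fx=3.3,fy=2.6,interpolation=cv2.INTER_CUBIC))
for uv in [(235,70),(225,120),(235,125),(240,180),(220,190)]: print(uv,np.round(w2cab(wpt(w,*uv)),1))
```

```text
(235, 70) [-41.6 -55.5  15.6]
(225, 120) [ -52.3 -109.    15.5]
(235, 125) [ -41.8 -114.6   15.8]
(240, 180) [ -37.7 -173.3   16. ]
(220, 190) [ -59.6 -182.7   15.3]
```

View pics/w6c.png

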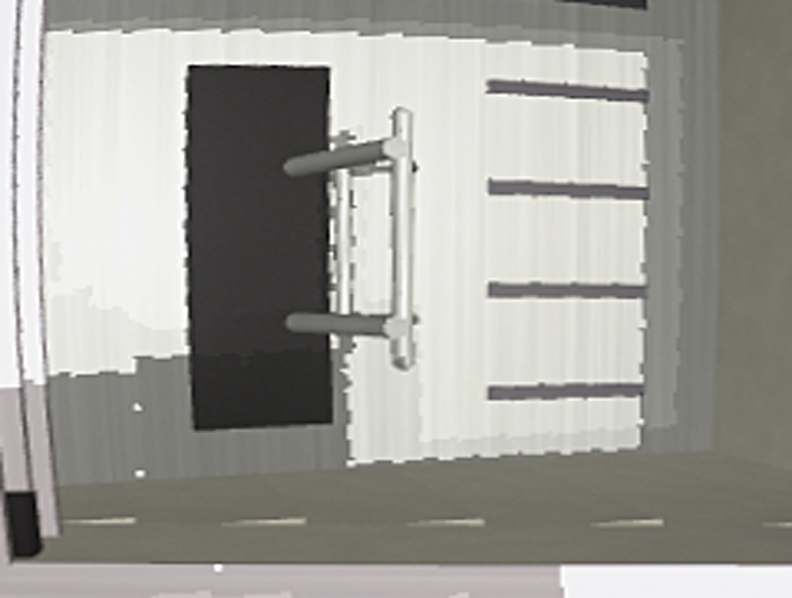

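Run:
```python
from h import *
w=dict(np.load('wrist.npz'))
z=np.array([0,0,1.])
for c in [(188,66),(330,66),(193,430),(332,424)]:
    u,v=160+c[0]/3.3,30+c[1]/2.6
    print(c,np.round(w2cab(wpt(w,u,v,plane=(z,np.array([0,0,16.])))),1))
for c in [(287,167),(300,165),(320,160),(340,158),(360,155),(390,150),(287,322),(300,322),(320,323),(340,324),(360,325),(390,325),(402,200),(402,250)]:
    u,v=160+c[0]/3.3,30+c[1]/2.6
    X=w2cab(wpt(w,u,v)); print(c,np.round(X,1), 'strip-int',np.round(X[0]-(X[2]-16)*np.tan(np.radians(15)),1))
# floor plane
for uv in [(185,100),(190,150),(330,90),(320,130)]: print(uv,np.round(w2cab(wpt(w,*uv)),1))
```

```text
(188, 66) [-60.9 -39.6  16. ]
(330, 66) [-15.  -38.9  16. ]
(193, 430) [ -61.6 -188.3   16. ]
(332, 424) [ -15.5 -188.8   16. ]
(287, 167) [-29.2 -82.1  17.7] strip-int -29.6
(300, 165) [-26.7 -82.4  26.8] strip-int -29.5
(320, 160) [-22.9 -81.9  39.4] strip-int -29.1
(340, 158) [-20.1 -83.   54.7] strip-int -30.4
(360, 155) [-16.8 -83.2  66.1] strip-int -30.2
(390, 150) [-11.3 -82.9  78.3] strip-int -28.0
(287, 322) [ -29.6 -145.6   16.4] strip-int -29.7
(300, 322) [ -27.1 -145.4   26.2] strip-int -29.8
(320, 323) [ -23.2 -145.4   38.6] strip-int -29.3
(340, 324) [ -20.2 -145.3   53.3] strip-int -30.2
(360, 325) [ -17.1 -145.2   66. ] strip-int -30.5
(390, 325) [ -11.4 -144.9   77.9] strip-int -28.0
(402, 200) [  -6.2 -100.2   72.2] strip-int -21.3
(402, 250) [  -6.  -118.2   71.4] strip-int -20.9
(185, 100) [-93.9 -86.   11.6]
(190, 150) [ -89.6 -138.8   11.1]
(330, 90) [ 67.1 -74.   11.5]
(320, 130) [  54.8 -120.7   11.9]
```

```bash
cat >> h.py <<'E'
RACK=np.array([-30.2,-113.9,16.])
def vertR(yawdeg):
    a=np.radians(yawdeg); y=np.array([np.cos(a),np.sin(a),0]); z=np.array([0,0,-1.]); return np.stack([np.cross(y,z),y,z],1)
E
python3 - <<'E'
from h import *
delta([566,-360,200],vertR(17.7))
E
```

```text
slide [  66.4 -352.2  -23.7] ang [-1.8 20.  24.5] F [0.2 0.4 0.7] t 11.48
```

Call:
{"op": "servo_tool", "data": {"angular": [[-1.8, 20, 24.5], [-1.8, 20, 24.5], [-1.8, 20, 24.5], [-1.8, 20, 24.5], [-1.8, 20, 24.5], [-1.8, 20, 24.5], [-1.8, 20, 24.5], [-1.8, 20, 24.5], [-1.8, 20, 24.5], [-1.8, 20, 24.5]], "slide": [[0, -40, 0], [66, -352, -24], [66, -352, -24], [66, -352, -24], [66, -352, -24], [66, -352, -24], [66, -352, -24], [66, -352, -24], [66, -352, -24], [66, -352, -24]], "grip": [0, 0, 0, 0, 0, 0, 0, 0, 0, 0]}}

```text
time: 12.32
tool_pos: [566.2, -364.5, 196.0]
tcp_rot: [-3.14, -0.001, 1.878]
contact_force: [-0.2, 1.4, -0.5]
grip_width: 45.8
```

Call:
{"op": "servo_tool", "data": {"angular": [[0, 0, 0], [0, 0, 0]], "slide": [[0, 0, 0], [0, 0, 0]], "grip": [0, 0]}}

```text
time: 12.48
tool_pos: [566.3, -358.2, 198.7]
tcp_rot: [-3.142, -0.002, 1.883]
contact_force: [0.1, 0.3, 0.4]
grip_width: 46.0
```

Run:
```python
from h import *
delta([566,-360,200],vertR(17.7))
wrist_save('pics/w7.png')
```

```text
slide [-0.3 -1.8  1.3] ang [-0.1 -0.  -0.2] F [0.1 0.3 0.4] t 12.48
```

View pics/w7.png

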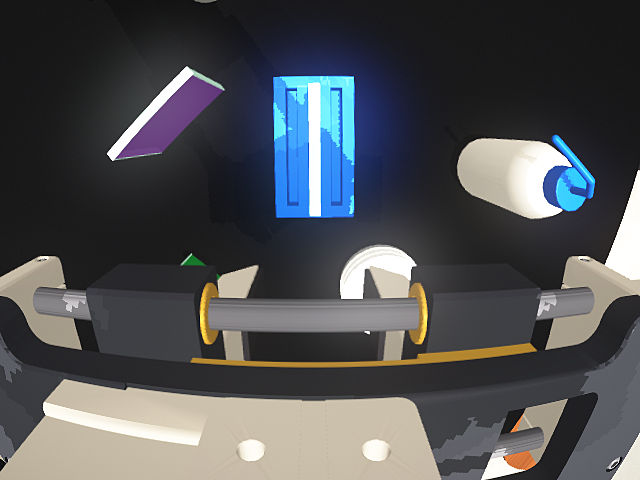

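Run:
```python
from h import *
w=dict(np.load('wrist.npz'))
im=w["img"][65:230,260:370]; cv2.imwrite('pics/w7c.png',cv2.resize(im,None,fx=5,fy=3.6,interpolation=cv2.INTER_CUBIC))
for uv in [(314,90),(314,120),(314,150),(314,180),(315,205)]: print(uv,np.round(wpt(w,*uv),1))
for uv in [(277,80),(352,80),(278,214),(352,214)]: print(uv,np.round(wpt(w,*uv,plane=(np.array([0,0,1.]),np.array([0,0,33.]))),1),np.round(wpt(w,*uv),1))
```

```text
(314, 90) [ 534.8 -258.4  117.1]
(314, 120) [ 541.7 -279.9  117.2]
(314, 150) [ 548.6 -301.3  117.5]
(314, 180) [ 555.5 -322.7  117.6]
(315, 205) [ 562.  -340.6  117.8]
(277, 80) [ 494.7 -249.1   33. ] [ 494.6 -249.    32.3]
(352, 80) [ 563.4 -227.    33. ] [ 563.4 -226.8   32. ]
(278, 214) [ 534.9 -375.3   33. ] [ 534.9 -375.6   31.9]
(352, 214) [ 605.2 -352.7   33. ] [ 605.3 -352.8   32.5]
```

View pics/w7c.png

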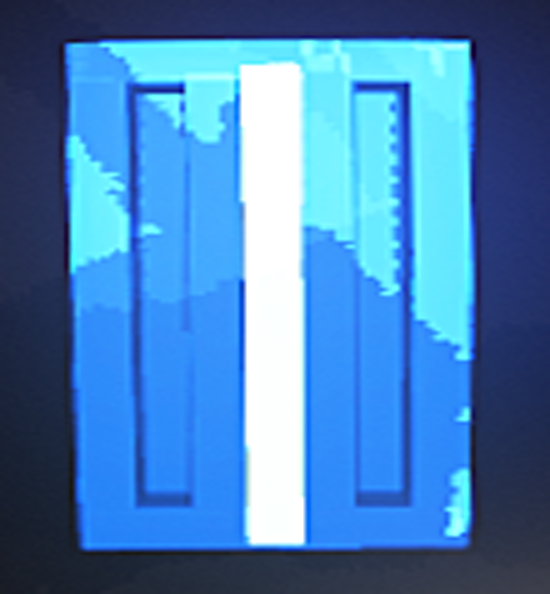

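Run:
```python
from h import *
w=dict(np.load('wrist.npz'))
P=[]
for c in [(239,64),(302,64),(246,545),(307,545)]:
    u,v=260+c[0]/5,65+c[1]/3.6
    P.append(wpt(w,u,v,plane=(np.array([0,0,1.]),np.array([0,0,118.])))); print(np.round(P[-1],1))
P=np.array(P); C=P.mean(0); d=(P[0]+P[1]-P[2]-P[3])/2
print('C',C,'len',np.linalg.norm(d),'yaw',np.degrees(np.arctan2(-d[0],d[1])),'wid',np.linalg.norm(P[1]-P[0]),np.linalg.norm(P[3]-P[2]))
delta([C[0],C[1],118+20-37],vertR(np.degrees(np.arctan2(-d[0],d[1]))))
```

```text
[ 528.9 -254.6  118. ]
[ 537.6 -251.8  118. ]
[ 560.5 -350.3  118. ]
[ 569.4 -347.5  118. ]
C [ 549.1015256  -301.06919828  118.        ] len 100.79541711686832 yaw 18.330512539136848 wid 9.23958744625778 9.30205912765585
slide [-17.2  56.8 -98.4] ang [-0.1 -0.   0.4] F [0.7 0.  0.7] t 12.53
```

Call:
{"op": "servo_tool", "data": {"angular": [[0, 0, 0.2], [0, 0, 0.2], [0, 0, 0.2], [0, 0, 0.2], [0, 0, 0.2], [0, 0, 0.2], [0, 0, 0.2], [0, 0, 0.2]], "slide": [[-9, 28, -10], [-17.2, 57, -30], [-17.2, 57, -60], [-17.2, 57, -90], [-17.2, 57, -120], [-17.2, 57, -137], [-17.2, 57, -145.5], [-17.2, 57, -145.5]], "grip": [0, 0, 0, 0, 0, 0, 0, 0]}}

```text
time: 13.2
tool_pos: [547.8, -300.9, 52.9]
tcp_rot: [-3.14, -0.003, 1.886]
contact_force: [-0.4, -0.2, -0.5]
grip_width: 45.5
```

Run:
```python
from h import *
delta([549.1,-301.1,53],vertR(18.1))
c=save("scene"); cv2.imwrite('pics/s8.png',cv2.resize(c["img"][150:310,150:320],None,fx=3.7,fy=3.7,interpolation=cv2.INTER_CUBIC))
```

```text
slide [ 1.3 -0.2  0.1] ang [-0.1 -0.1  0. ] F [-0.4 -0.2 -0.5] t 13.2
```

View pics/s8.png

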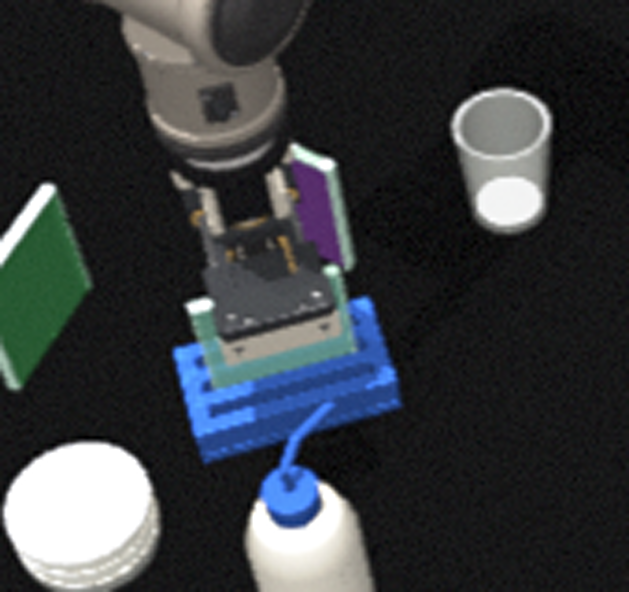

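Call:
{"op": "servo_tool", "data": {"angular": [[0, 0, 0], [0, 0, 0], [0, 0, 0], [0, 0, 0], [0, 0, 0], [0, 0, 0], [0, 0, 0], [0, 0, 0]], "slide": [[1.2, 0, 0], [1.2, 0, 0], [1.2, 0, 0], [1.2, 0, 0], [1.2, 0, 0], [1.2, 0, 0], [1.2, 0, 0], [1.2, 0, 0]], "grip": [-0.3, -0.5, -0.7, -0.8, -1, -1, -1, -1]}}

```text
time: 13.92
tool_pos: [549.4, -303.2, 54.4]
tcp_rot: [3.141, -0.0, 1.884]
contact_force: [-0.1, 0.1, 1.9]
grip_width: 7.7
```

Call:
{"op": "servo_tool", "data": {"angular": [[0, 0, 0], [0, 0, 0], [0, 0, 0], [0, 0, 0], [0, 0, 0], [0, 0, 0], [0, 0, 0], [0, 0, 0], [0, 0, 0]], "slide": [[0, 0, 4], [0, 0, 12], [0, 0, 24], [0, 0, 40], [0, 0, 75], [0, 0, 115], [0, 0, 155], [0, 0, 195], [0, 0, 210]], "grip": [-1, -1, -1, -1, -1, -1, -1, -1, -1]}}

```text
time: 14.67
tool_pos: [550.7, -303.9, 271.6]
tcp_rot: [3.135, 0.008, 1.884]
contact_force: [0.8, 0.2, -0.6]
grip_width: 7.4
```

```bash
cat >> h.py <<'E'
def rackR(): return Rc@Ro.from_euler('y',15,degrees=True).as_matrix()
def toolR_from_plate(Rp): return np.stack([Rp[:,1],Rp[:,0],-Rp[:,2]],1)
def place(dx=0,dz=0,zt=45,dzw=0):
    "TCP for plate at rack coords (-4+dx,0,dz)"
    Rr=rackR(); return cab2w(RACK)+Rr@np.array([-4+dx,0,dz+zt])+[0,0,dzw], toolR_from_plate(Rr)
E
python3 - <<'E'
from h import *
p,R,o=cur(); print(p,o["contact_force"],o["grip_width"])
for z in(0,100,170): print(place(dzw=z)[0])
delta(*place(dzw=190))
c=save("scene"); cv2.imwrite('pics/s9.png',cv2.resize(c["img"][100:310,150:320],None,fx=2.8,fy=2.8,interpolation=cv2.INTER_CUBIC))
E
```

```text
[ 550.71662425 -303.87440465  271.59085506] [ 0.768489    0.16159907 -0.58236557] 7.389802197194156
[517.19610468  71.90368632  60.50193836]
[517.19610468  71.90368632 160.50193836]
[517.19610468  71.90368632 230.50193836]
slide [-33.5 375.8 -21.1] ang [ -1.   15.5 -25.2] F [ 0.8  0.2 -0.6] t 14.67
```

View pics/s9.png

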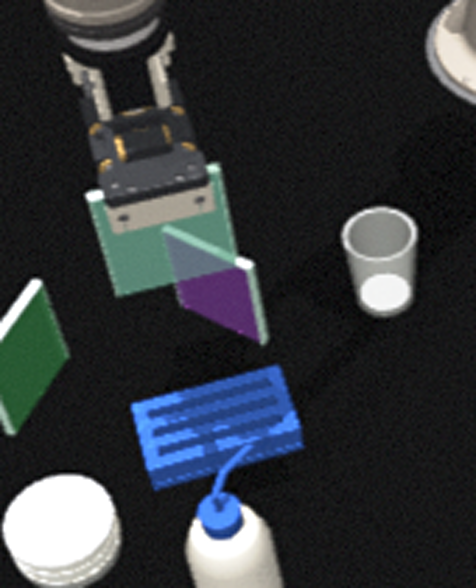

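Call:
{"op": "servo_tool", "data": {"angular": [[0, 0, 0], [0, 0, 0], [0, 0, 0]], "slide": [[0, 0, 0], [0, 0, 0], [0, 0, 0]], "grip": [-1, -1, -1]}}

```text
time: 14.97
tool_pos: [548.5, -302.4, 261.4]
tcp_rot: [-3.139, -0.004, 1.884]
contact_force: [-0.7, 0.2, -1.9]
grip_width: 7.8
```

Run:
```python
from h import *
delta(*place(dzw=190))
c=save("scene"); p,R,o=cur()
# plate lower points in tool frame
f=foc(c)
for crop in [(115,290),(175,288),(228,258),(200,270),(100,210)]:
    u,v=round(150+crop[0]/2.8),round(100+crop[1]/2.8)
    print(crop,np.round(R.T@(pt(c,u,v)-p),1))
```

```text
slide [-31.3 374.3 -10.9] ang [ -1.6  14.9 -25.1] F [-0.7  0.2 -1.9] t 14.97
(115, 290) [ -62.4 -206.4  259.7]
(175, 288) [  -5.8 -172.6  240.3]
(228, 258) [41.1  3.  27.5]
(200, 270) [17.   4.3 30.7]
(100, 210) [-43.8   1.5 -57.1]
```

Call:
{"op": "servo_tool", "data": {"angular": [[-1.6, 15, -25], [-1.6, 15, -25], [-1.6, 15, -25], [-1.6, 15, -25], [-1.6, 15, -25], [-1.6, 15, -25], [-1.6, 15, -25], [-1.6, 15, -25], [-1.6, 15, -25], [-1.6, 15, -25]], "slide": [[-1, 10, 0], [-3, 35, 0], [-7, 75, 0], [-10, 115, 0], [-14, 155, 0], [-18, 195, 0], [-22, 235, -3], [-26, 275, -6], [-29, 315, -8], [-31, 345, -10]], "grip": [-1, -1, -1, -1, -1, -1, -1, -1, -1, -1]}}

```text
time: 15.85
tool_pos: [517.1, 45.1, 252.7]
tcp_rot: [-2.878, 0.002, 1.447]
contact_force: [-0.9, -0.4, -1.5]
grip_width: 7.7
```

Call:
{"op": "servo_tool", "data": {"angular": [[0, 0, 0], [0, 0, 0], [0, 0, 0], [0, 0, 0]], "slide": [[0, 18, 0], [0, 29, 0], [0, 29, 0], [0, 29, 0]], "grip": [-1, -1, -1, -1]}}

```text
time: 16.18
tool_pos: [518.3, 70.5, 253.4]
tcp_rot: [-2.88, 0.004, 1.446]
contact_force: [0.1, -0.8, -2.3]
grip_width: 7.7
```

Run:
```python
from h import *
delta(*place(dx=-6,dzw=190)); delta(*place(dx=-6,dzw=6))
wrist_save('pics/w10.png')
c=save("scene"); cv2.imwrite('pics/s10.png',cv2.resize(c["img"][100:310,300:520],None,fx=2.8,fy=2.8,interpolation=cv2.INTER_CUBIC))
```

```text
slide [-6.9  2.2 -1.3] ang [ 0.2 -0.  -0.2] F [ 0.1 -0.8 -2.3] t 16.18
slide [  -6.9    2.2 -185.3] ang [ 0.2 -0.  -0.2] F [ 0.1 -0.8 -2.3] t 16.18
```

View pics/w10.png

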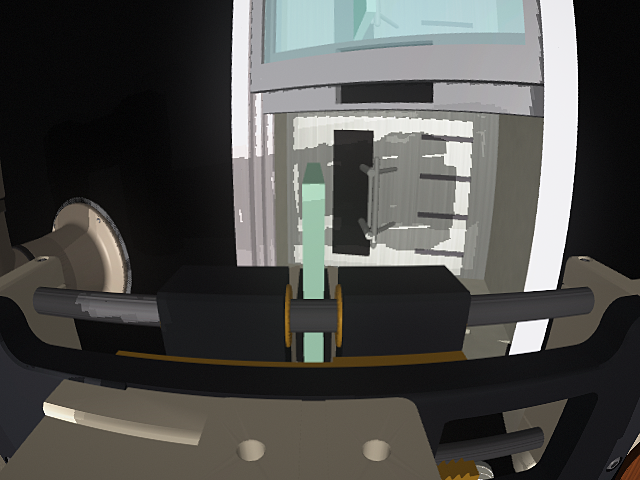

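View pics/s10.png

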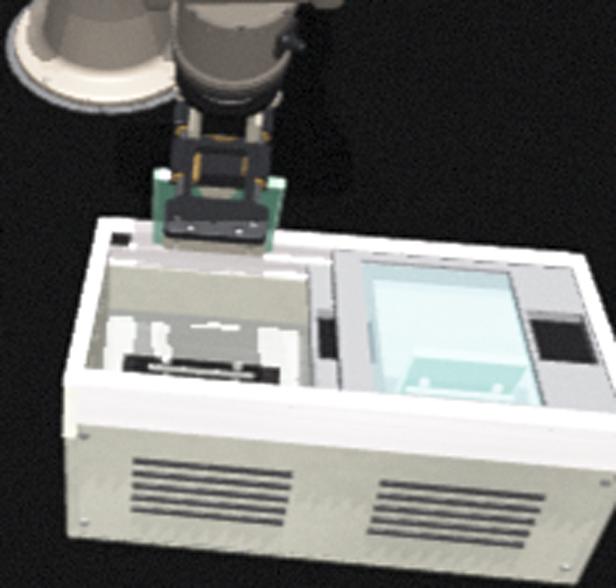

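Run:
```python
from h import *
w=dict(np.load('wrist.npz'))
for v in(140,180,220):
    for u in(500,510,518,524,528,532,536,540,545,560): 
        X=w2cab(wpt(w,u,v)); print(v,u,np.round(X,1),'h',round(N@(X-[0,0,150]),1))
```

```text
140 500 [129.9 -41.1  21.6] h -165.1
140 510 [129.2 -40.6  68.4] h -120.9
140 518 [129.9 -40.1  95.6] h -95.5
140 524 [129.6 -39.9 116. ] h -76.3
140 528 [129.1 -39.7 129.2] h -63.7
140 532 [129.4 -39.5 139.6] h -54.1
140 536 [129.5 -39.4 149.6] h -44.7
140 540 [129.2 -39.2 160.3] h -34.5
140 545 [114.3 -39.9 211.8] h 19.0
140 560 [123.6 -38.8 215.1] h 18.9
180 500 [129.5 -84.6  34.8] h -152.5
180 510 [129.  -79.4  78.8] h -111.1
180 518 [129.5 -76.3 105.3] h -86.3
180 524 [129.4 -74.  124.4] h -68.3
180 528 [129.6 -72.7 135.3] h -58.1
180 532 [129.7 -71.5 145.7] h -48.4
180 536 [129.5 -70.2 156.3] h -38.4
180 540 [129.7 -69.1 165.3] h -30.0
180 545 [115.9 -64.6 212.8] h 19.4
180 560 [125.5 -63.4 215.4] h 18.6
220 500 [ 129.3 -125.1   52.9] h -135.4
220 510 [ 129.8 -116.6   90.8] h -100.0
220 518 [ 129.  -110.   120.1] h -72.2
220 524 [ 129.2 -106.2  137.1] h -56.3
220 528 [ 129.3 -103.8  147.7] h -46.4
220 532 [ 129.3 -101.5  157.8] h -36.9
220 536 [113.2 -90.6 211.5] h 19.0
220 540 [115.6 -90.2 212.6] h 19.3
220 545 [118.9 -89.8 213.3] h 18.8
220 560 [128.1 -88.2 217.1] h 19.2
```

Run:
```python
from h import *
w=dict(np.load('wrist.npz')); p,R=w["p"],w["Rt"]
A=[]
for v in range(200,480,4):
    for u in range(2,640,4):
        d=w["range_z"][v,u]
        if 5<d<250: A.append(R.T@(wpt(w,u,v,d=d)-p))
A=np.array(A); print(len(A))
c=load("scene"); f=foc(c); d=c["range_z"]; vv,uu=np.mgrid[100:200,340:420]; dd=d[100:200,340:420]
P=np.stack([(uu-c["cx"])*dd/f,(vv-c["cy"])*dd/f,dd],-1).reshape(-1,3)
Q=((P-c["t"])@c["R"]-p)@R; Q=Q[(abs(Q[:,0])<80)&(abs(Q[:,1])<130)]
for n,B in(('wrist',A),('scene',Q)):
  print(n)
  for z0 in range(-240,-30,10):
    m=(B[:,2]>=z0)&(B[:,2]<z0+10)
    if m.any(): print(z0,m.sum(),'y',np.round([B[m,1].min(),B[m,1].max()],1),'x',np.round([B[m,0].min(),B[m,0].max()],1))
```

```text
6735
wrist
-160 608 y [-50.3  16.2] x [21.7 29.1]
-150 2251 y [-93.8  94.4] x [-21.7  38.7]
-140 628 y [-80.1  84. ] x [-19.2  38.5]
-130 1887 y [-86.1  88.2] x [-33.7  38.8]
-120 707 y [-85.5  85.2] x [-33.7  38.7]
-110 130 y [-85.2  84.7] x [-33.   38.5]
-100 10 y [-6.8  5.6] x [ 1.1 13.4]
-90 28 y [-7.   5.4] x [-7.9  6.8]
-80 6 y [-7.6 -4.7] x [-5.1 12.7]
-70 195 y [-8.2  7.6] x [-22.2  46.7]
-60 16 y [-10.3   8.1] x [10.7 12.8]
-50 14 y [-10.9   8.6] x [11.  12.6]
-40 2 y [-5.7  5.2] x [10.8 11.3]
scene
-240 132 y [ 8.  40.7] x [-40.4  36.8]
-230 2 y [28.1 32.8] x [-2.1 25. ]
-220 192 y [ 6.6 39. ] x [-38.   34.9]
-210 64 y [11.  38.4] x [-37.6  34. ]
-200 8 y [11.8 18.7] x [-36.9  34.5]
-190 1 y [19. 19.] x [18.5 18.5]
-180 22 y [ 9.4 19. ] x [-22.5  23.3]
-170 63 y [ 9.2 19. ] x [-23.8  23.8]
-160 90 y [ 0.7 96. ] x [-37.7  24.1]
-150 803 y [-8.2 96.8] x [-38.7  34.7]
-140 127 y [-20.4  96.5] x [-37.2  34.4]
-130 391 y [-26.7  94.1] x [-38.1  34.2]
-120 135 y [-7.2 89.6] x [-37.4  34.4]
-110 76 y [-7.1 89. ] x [-37.3  34. ]
-100 6 y [31.7 34. ] x [-14.3  -3.7]
-90 1 y [24.5 24.5] x [7.2 7.2]
-80 15 y [21.3 23.4] x [-11.8   7.5]
-70 40 y [-3.3 21.7] x [-50.1  47.9]
-60 39 y [-5.7  8.2] x [-49.6  48.4]
-50 51 y [1.3 6.5] x [-49.5  49. ]
-40 27 y [1.7 6.8] x [-49.2  48. ]
```

```bash
cat >> h.py <<'E'
def place2(th,ex=0,ez=0,zt=45):
    Rp=Rc@Ro.from_euler('y',th,degrees=True).as_matrix()
    E=cab2w(RACK+[ex,0,ez]); return E+Rp@np.array([-4,0,zt]),toolR_from_plate(Rp)
E
python3 - <<'E'
from h import *
for ez in(190,80,30,8,0): print(ez); delta(*place2(12,-8,ez))
E
```

```text
190
slide [-11.6   3.6  -2.8] ang [-0.2 -3.  -0.1] F [-1.1  0.3 -2.4] t 16.28
80
slide [ -11.6    3.6 -112.8] ang [-0.2 -3.  -0.1] F [-1.1  0.3 -2.4] t 16.28
30
slide [ -11.6    3.6 -162.8] ang [-0.2 -3.  -0.1] F [-1.1  0.3 -2.4] t 16.28
8
slide [ -11.6    3.6 -184.8] ang [-0.2 -3.  -0.1] F [-1.1  0.3 -2.4] t 16.28
0
slide [ -11.6    3.6 -192.8] ang [-0.2 -3.  -0.1] F [-1.1  0.3 -2.4] t 16.28
```

Call:
{"op": "servo_tool", "data": {"angular": [[0, -3, 0], [0, -3, 0], [0, -3, 0], [0, -3, 0], [0, -3, 0], [0, -3, 0], [0, -3, 0], [0, -3, 0], [0, -3, 0], [0, -3, 0]], "slide": [[-6, 2, 0], [-11, 3, -15], [-11, 3, -40], [-11, 3, -65], [-11, 3, -90], [-11, 3, -115], [-11, 3, -138], [-11, 3, -153], [-11, 3, -160], [-11, 3, -160]], "grip": [-1, -1, -1, -1, -1, -1, -1, -1, -1, -1]}}

```text
time: 17.12
tool_pos: [506.6, 72.8, 92.7]
tcp_rot: [-2.93, -0.003, 1.444]
contact_force: [0.4, -0.7, -2.2]
grip_width: 8.1
```

Run:
```python
from h import *
delta(*place2(12,-8,30)); delta(*place2(12,-8,0))
wrist_save('pics/w11.png')
c=save("scene"); cv2.imwrite('pics/s11.png',cv2.resize(c["img"][100:310,300:520],None,fx=2.8,fy=2.8,interpolation=cv2.INTER_CUBIC))
```

```text
slide [ 0.3  0.4 -1.9] ang [-0.2 -0.1 -0.1] F [ 0.4 -0.7 -2.2] t 17.12
slide [  0.3   0.4 -31.9] ang [-0.2 -0.1 -0.1] F [ 0.4 -0.7 -2.2] t 17.12
```

View pics/w11.png

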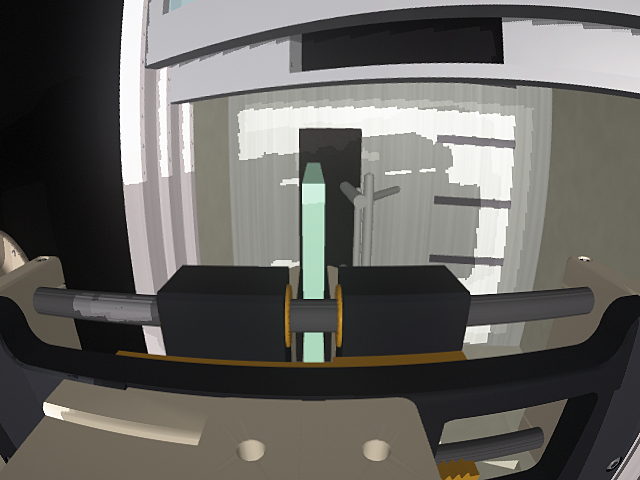

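View pics/s11.png

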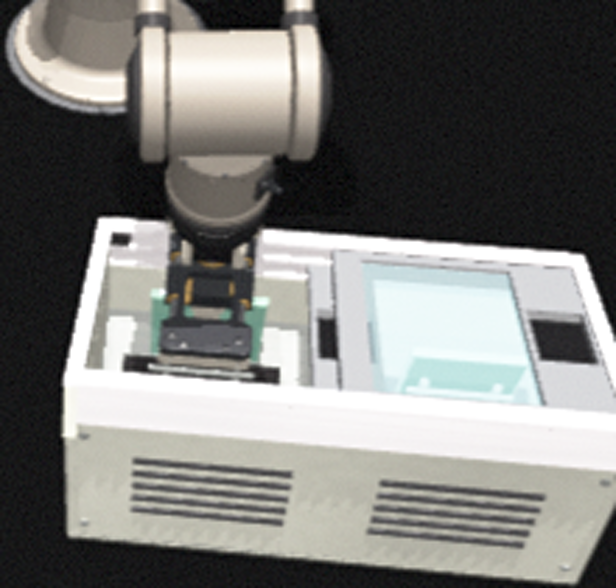

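Call:
{"op": "servo_tool", "data": {"angular": [[0, 0, 0], [0, 0, 0], [0, 0, 0], [0, 0, 0]], "slide": [[0, 0, -10], [0, 0, -20], [0, 0, -26], [0, 0, -26]], "grip": [-1, -1, -1, -1]}}

```text
time: 17.55
tool_pos: [506.3, 74.0, 66.6]
tcp_rot: [-2.93, -0.003, 1.446]
contact_force: [-0.3, 0.4, -2.2]
grip_width: 7.7
```

Call:
{"op": "servo_tool", "data": {"angular": [[0, 0, 0], [0, 0, 0], [0, 0, 0]], "slide": [[0, 0, -1.5], [0, 0, -3], [0, 0, -3]], "grip": [-1, -1, -1]}}

```text
time: 17.8
tool_pos: [507.5, 74.0, 65.1]
tcp_rot: [-2.933, -0.004, 1.446]
contact_force: [-0.3, 0.2, -1.7]
grip_width: 7.7
```

Call:
{"op": "servo_tool", "data": {"angular": [[0, 0, 0], [0, 0, 0], [0, 0, 0]], "slide": [[0, 0, -1], [0, 0, -1.5], [0, 0, -1.5]], "grip": [-1, -1, -1]}}

```text
time: 18.05
tool_pos: [507.4, 74.0, 63.7]
tcp_rot: [-2.933, -0.004, 1.446]
contact_force: [-0.1, 0.2, -1.5]
grip_width: 7.8
```

Call:
{"op": "servo_tool", "data": {"angular": [[0, 0, 0], [0, 0, 0], [0, 0, 0], [0, 0, 0]], "slide": [[2, -0.3, 0], [4, -0.5, 0], [6, -0.8, 0], [6, -0.8, 0]], "grip": [-1, -1, -1, -1]}}

```text
time: 18.38
tool_pos: [514.0, 73.1, 63.6]
tcp_rot: [-2.933, -0.004, 1.446]
contact_force: [0.3, 0.2, -2.1]
grip_width: 7.4
```

Call:
{"op": "servo_tool", "data": {"angular": [[0, 0, 0], [0, 0, 0], [0, 0, 0]], "slide": [[1, -0.1, 0], [2, -0.3, 0], [2, -0.3, 0]], "grip": [-1, -1, -1]}}

```text
time: 18.63
tool_pos: [515.6, 72.8, 63.6]
tcp_rot: [-2.933, -0.004, 1.446]
contact_force: [-0.5, -0.0, -2.3]
grip_width: 7.5
```

Run:
```python
from h import *
delta(*place2(12,0,0))
```

```text
slide [-0.7 -0.6 -2.8] ang [-0.2  0.1 -0.2] F [-0.5 -0.  -2.3] t 18.63
```

Call:
{"op": "servo_tool", "data": {"angular": [[0, 0, 0], [0, 0, 0], [0, 0, 0]], "slide": [[1, -0.1, 0], [1.5, -0.2, 0], [1.5, -0.2, 0]], "grip": [-1, -1, -1]}}

```text
time: 18.88
tool_pos: [516.4, 72.8, 63.5]
tcp_rot: [-2.931, -0.004, 1.446]
contact_force: [-2.0, 0.4, -3.2]
grip_width: 7.7
```

Call:
{"op": "servo_tool", "data": {"angular": [[0, 0, 0], [0, 0, 0], [0, 0, 0]], "slide": [[1, -0.1, 0], [1.5, -0.2, 0], [1.5, -0.2, 0]], "grip": [-1, -1, -1]}}

```text
time: 19.13
tool_pos: [517.2, 72.7, 63.4]
tcp_rot: [-2.93, -0.004, 1.446]
contact_force: [-4.6, -0.1, -1.6]
grip_width: 7.7
```

Call:
{"op": "servo_tool", "data": {"angular": [[0, 0, 0], [0, 0, 0], [0, 0, 0], [0, 0, 0]], "slide": [[-0.8, 0.1, 0], [-0.8, 0.1, -1], [-0.8, 0.1, -2], [-0.8, 0.1, -2]], "grip": [-1, -1, -1, -1]}}

```text
time: 19.47
tool_pos: [517.3, 72.7, 61.8]
tcp_rot: [-2.932, -0.004, 1.446]
contact_force: [-4.6, 1.2, 2.8]
grip_width: 7.8
```

Call:
{"op": "servo_tool", "data": {"angular": [[0, 0, 0], [0, 0, 0], [0, 0, 0]], "slide": [[0, 0, -0.7], [0, 0, -1], [0, 0, -1]], "grip": [-1, -1, -1]}}

```text
time: 19.72
tool_pos: [517.8, 72.7, 61.6]
tcp_rot: [-2.934, -0.004, 1.446]
contact_force: [-5.9, 1.2, 8.0]
grip_width: 7.9
```

Call:
{"op": "servo_tool", "data": {"angular": [[0, 0, 0], [0, 0, 0], [0, 0, 0], [0, 0, 0], [0, 0, 0], [0, 0, 0], [0, 0, 0]], "slide": [[0, 0, 0.7], [0, 0, 0.7], [0, 0, 0.7], [0, 0, 0.7], [0, 0, 0.7], [0, 0, 0.7], [0, 0, 0.7]], "grip": [-1, -0.83, -0.82, -0.81, -0.8, -0.79, -0.78]}}

```text
time: 20.3
tool_pos: [518.5, 72.3, 61.4]
tcp_rot: [-2.935, -0.004, 1.446]
contact_force: [0.0, 0.7, 0.3]
grip_width: 10.2
```

Run:
```python
from h import *
delta(*place2(12,0,0)); st()
wrist_save('pics/w12.png')
```

```text
slide [-3.7 -0.1 -0.5] ang [-0.2  0.2 -0.2] F [0.  0.7 0.3] t 20.3
tcp cab [ -21.2 -113.3   61.4] tip cab [ -13.6 -113.4   97.6] tip h -44.6 F [0.  0.7 0.3] t 20.3 grip 10.2
```

View pics/w12.png

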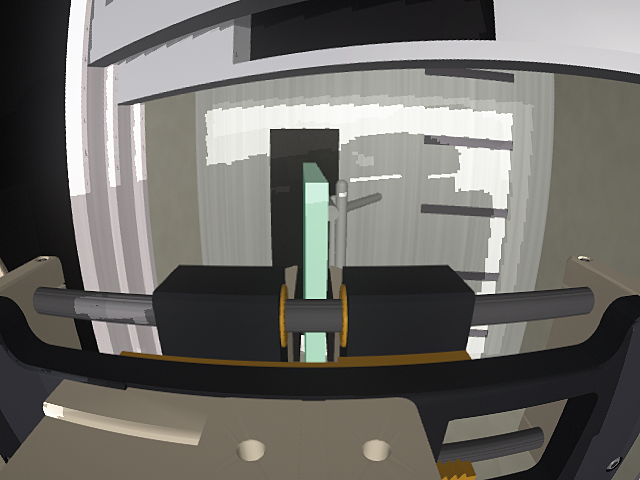

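Call:
{"op": "servo_tool", "data": {"angular": [[0, 0, 0], [0, 0, 0], [0, 0, 0], [0, 0, 0], [0, 0, 0], [0, 0, 0], [0, 0, 0], [0, 0, 0], [0, 0, 0], [0, 0, 0]], "slide": [[0, 0, 0], [0, 0, 0], [0, 0, 0], [0, 0, 0], [0, 0, 0], [0, 0, 0], [0, 0, 0], [0, 0, 0], [0, 0, 0], [0, 0, 0]], "grip": [-0.76, -0.74, -0.72, -0.7, -0.68, -0.66, -0.64, -0.62, -0.6, -0.58]}}

```text
time: 21.18
tool_pos: [517.6, 72.6, 61.3]
tcp_rot: [-2.933, -0.004, 1.446]
contact_force: [-0.4, -0.0, 1.6]
grip_width: 18.7
```

Run:
```python
from h import *
st()
wrist_save('pics/w13.png')
```

```text
tcp cab [ -22.1 -113.2   61.3] tip cab [ -14.5 -113.3   97.5] tip h -44.4 F [-0.4 -0.   1.6] t 21.18 grip 18.7
```

View pics/w13.png

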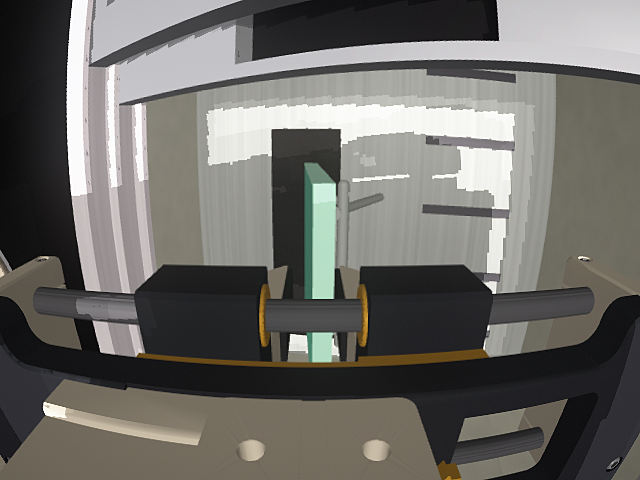

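Call:
{"op": "servo_tool", "data": {"angular": [[0, 0, 0], [0, 0, 0], [0, 0, 0], [0, 0, 0]], "slide": [[0, 0, 0], [0, 0, 0], [0, 0, 0], [0, 0, 0]], "grip": [-0.45, -0.35, -0.25, -0.2]}}

```text
time: 21.57
tool_pos: [517.6, 72.6, 61.3]
tcp_rot: [-2.933, -0.004, 1.446]
contact_force: [0.0, -0.1, -0.6]
grip_width: 35.7
```

Call:
{"op": "servo_tool", "data": {"angular": [[0, 0, 0], [0, 0, 0], [0, 0, 0], [0, 0, 0], [0, 0, 0], [0, 0, 0], [0, 0, 0], [0, 0, 0], [0, 0, 0], [0, 0, 0]], "slide": [[0.5, 0, 4], [1, 0, 10], [2, 0, 20], [3, 0, 32], [4, 0, 46], [4, 0, 70], [4, 0, 100], [0, -20, 140], [-10, -50, 170], [-20, -80, 180]], "grip": [-0.2, -0.2, -0.2, -0.2, -0.2, -0.2, -0.2, -0.2, -0.2, -0.2]}}

```text
time: 22.4
tool_pos: [499.0, -7.4, 246.4]
tcp_rot: [-2.94, -0.004, 1.448]
contact_force: [0.8, -0.1, -0.4]
grip_width: 36.3
```

Run:
```python
from h import *
st()
wrist_save('pics/w14.png')
c=save("scene"); cv2.imwrite('pics/s14.png',cv2.resize(c["img"][170:310,315:535],None,fx=3.6,fy=3.6,interpolation=cv2.INTER_CUBIC))
```

```text
tcp cab [ -30.4 -194.9  246.4] tip cab [ -23.  -195.   282.6] tip h 132.5 F [ 0.8 -0.1 -0.4] t 22.4 grip 36.3
```

View pics/w14.png

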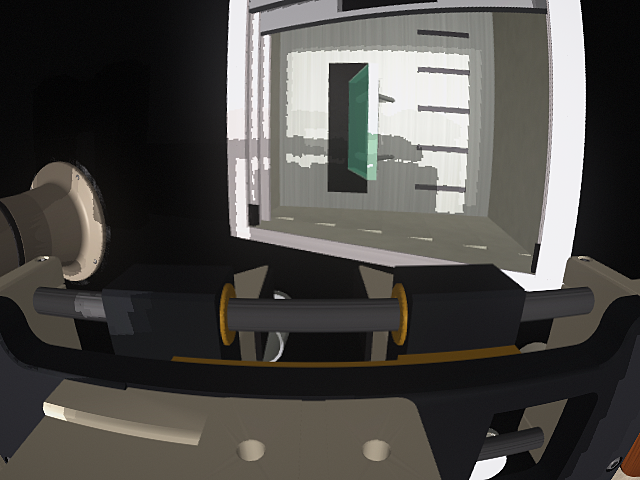

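View pics/s14.png

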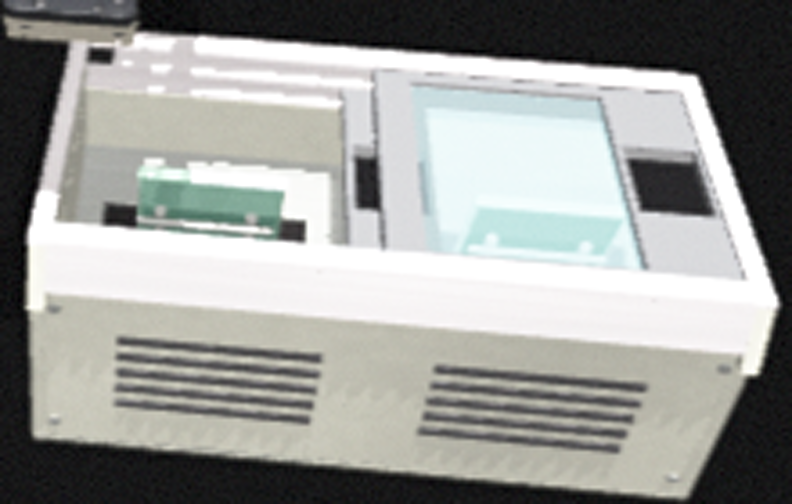

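Run:
```python
from h import *
w=dict(np.load('wrist.npz'))
im=w["img"][50:210,310:440]; cv2.imwrite('pics/w14c.png',cv2.resize(im,None,fx=5,fy=3.7,interpolation=cv2.INTER_CUBIC))
A=[]
for v in range(90,170,4):
    for u in range(350,366,2):
        X=w2cab(wpt(w,u,v)); A.append(X)
A=np.array(A); A=A[(A[:,2]>20)&(A[:,2]<120)]
M=np.c_[A[:,1:],np.ones(len(A))]
for _ in range(5):
    k=np.linalg.lstsq(M,A[:,0],rcond=None)[0]; r=A[:,0]-M@k; g=abs(r)<max(2,2*np.median(abs(r))); A,M=A[g],M[g]
print('x=a*y+b*z+c',k,'tilt',np.degrees(np.arctan(k[1])),'yaw',np.degrees(np.arctan(k[0])),len(A),r.std())
print('front face x at z=16:',k[0]*-114+k[1]*16+k[2],'expected',-30.2-8/np.cos(np.radians(15)))
for uv in [(374,85),(374,120),(373,150),(372,175)]: print(uv,np.round(w2cab(wpt(w,*uv)),1))
```

```text
x=a*y+b*z+c [ 2.34325342e-03  2.67279781e-01 -4.25420975e+01] tilt 14.964208829879375 yaw 0.13425828583404648 160 0.3202794924131651
front face x at z=16: -38.53275189886018 expected -38.48220944328067
(374, 85) [ -5.  -80.1 122. ]
(374, 120) [  -4.7 -110.1  122.5]
(373, 150) [  -5.1 -135.6  122.8]
(372, 175) [  -5.4 -156.9  122.7]
```

View pics/w14c.png

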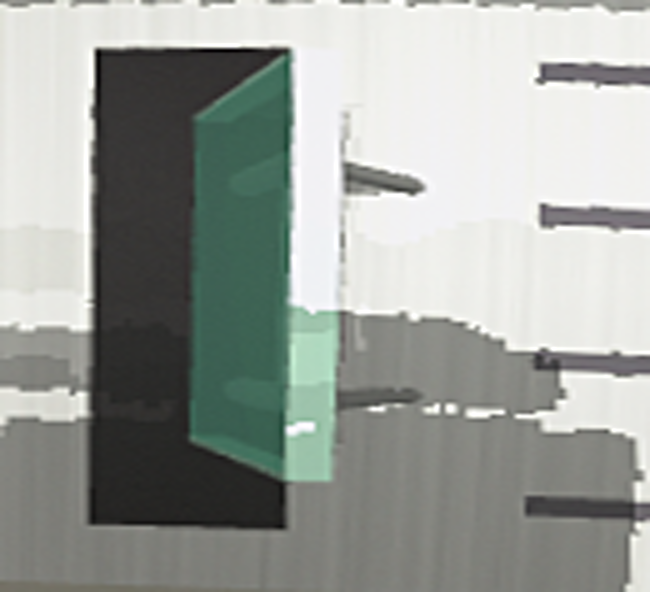

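Run:
```python
from h import *
c=load("scene")
for n,y,h in(('right edge',-25,0),('left edge',-5,16)):
    for s in(-110,-60,60):
        X=np.array([s*c20,y,150+s*s20])+N*(h-2); print(n,s,np.round((proj(c,cab2w(X))-[315,170])*3.6))
c=save("top"); cv2.imwrite('pics/t15.png',c["img"])
```

```text
right edge -110 [342.  91.]
right edge -60 [344. 125.]
right edge 60 [347. 216.]
left edge -110 [373.  73.]
left edge -60 [376. 107.]
left edge 60 [382. 198.]
```

View pics/t15.png

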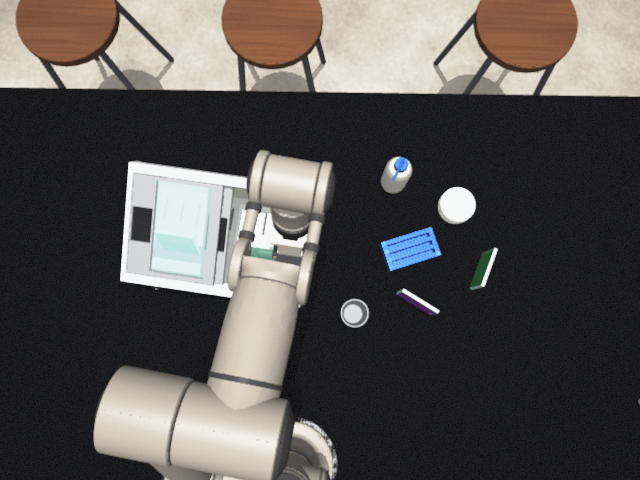

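Both door edges match the predicted pixels: the right door's edge at about (342,90) and the left door's at (373,72). The stand is empty and the bottle, beaker, dishes and look-alikes are where they started. The arm is clear of everything, so I'm handing in.

Run:
```python
from h import *
print(bot.close_job()); print(bot.get_obs()["time"])
```

```text
the job is handed in; nothing more can be done
None
the job is handed in; nothing more can be done
```

The plate is leaning on the rack in the opened right bay, and the job was handed in at about 22.5 s.

- **Right door:** I dragged it by its finger cup at about 3 N, then pushed it by its right-hand edge onto its stop. At the stop the force rose to about 14 N with no further movement. In the last scene picture its edge and the left door's edge are where full-open and shut should put them.
- **Plate:** I lifted it from the stand and lowered it onto the rubber strip (about 8 N peak when it touched). I held it at 12° rather than 15° to keep the gripper clear of the rear frame, then opened the jaws slowly so it settled back onto the uprights.
- **Plate checks:** It leans 14.96° and is turned 0.1° from square. Its foot is within 0.1 mm of the expected depth and about 3 mm off centre along the strip.
- **Bystanders:** The bottle, beaker, dishes and both look-alikes appear unmoved, and the arm ended clear of everything.

**Disagreement with the description:** the fingers end about 37 mm short of the reported TCP. Because of this, my first two passes at the cup missed it and touched nothing. I measured the offset from the camera depths and allowed for it from then on.

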